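# Rebuild the small test-sieve stack on its shaker

### The arm

A 6-joint arm with a two-finger parallel gripper is mounted at the origin on the work surface; the furniture and walls round the work are solid. World frame = base frame: x ahead of the robot, y to its left, z up, the work surface at z = 0. Lengths are in m, angles in rad, forces in N, time in s.
With the tool pointing down it reaches from about 0.275 to 0.775 m from the base axis. Payload 14.6 kg.
Tool frame: the origin (TCP) lies at the very end of the fingers, on their centre line; the grasp point (between the pads) lies 19 mm behind it (arm.pinch_z is the distance from the TCP to the grasp point, in m); z points along the fingers, y is the direction in which the jaws open and shut (so a half turn about z gives the same grasp; the last joint's range is limited). The gripper opens to 85 mm and grips with 20 to 120 N. Pads are 22 mm wide; open, the fingers measure 114 mm over their backs; the gripper's body (76 mm by 85 mm) begins 54 mm behind the grasp point. The pads swing forward as they close: fully open they stand 13 mm farther back than shut.
Start: joints at [1.062, 0.263, -0.048, 1.259, 0, 1.415], TCP at [0.182, 0.492, 0.231] pointing down, gripper open.
Joint ranges: [-2.65, 2.65], [-0.89, 1.7], [-1.18, 1.37], [-2.13, 2.11], [-1.35, 1.29], [-3.14, 3.14]. Speed limits (rad/s): [1.89, 1.89, 2.57, 2.79, 3.14, 3.14].

### API

Orientations are given as a rotation vector (axis times angle).
In Python, from cell import arm, imaging gives the robot as it stands. The module is installed in compiled form; this text tells all that it offers.
- The arm moves only by the tool servo_tool, never from a script. Its argument "increments" is a list of rows, each a list of 7 numbers: the opening, from 0 (shut) to 1 (fully open), then the shift along the tool's x, y, z in mm, then the turn, a rotation vector about the tool's x, y, z in degrees. In form: [[fingers, tx, ty, tz, rx, ry, rz], ...]. A call has exactly 10 rows; each row is the pose to reach, as a shift and turn from the pose commanded when the call began, along the tool's axes at that moment; what a row does not reach only later rows make up. A row lasts 1/10 s, in which the tool goes at most 50 mm and 8.59 degrees, less where a joint would pass 70% of its speed; a pose out of reach is approached as far as the arm can. A call with a gripper value outside its range is refused whole. The fingers move at their own pace and stop on an object; "squeeze" is the grip in N (left out, the last holds). Time passes only in rows, so rows that repeat a pose let the fingers close, or fill a call up. It gives the time, the measured TCP pose, the force and the opening at its end, in the units of the state.
- arm.sense(): the state, without advancing time (a new reading comes with each control period).
- imaging.read_camera(name): name is "scene" or "top" or "wrist"; returns a dict with "frame" (384x512x3 uint8, red, green, blue), "K" (3x3 intrinsics, pixels), "extrinsics" (4x4, takes a point from camera to world coordinates); the wrist camera has in their place "T_tool_cam" (4x4, takes a point from camera to tool coordinates, whose origin is the TCP and whose axes are the flange's). Camera axes: x right, y up, looking along -z (the intrinsics and any distortion apply to the point x, -y, -z); pixel columns grow to the right and rows downward; lengths in m; the calibration is good to about 2 mm. The wrist camera is an equidistant fisheye: a pixel r from the principal point sees the ray r / f radians off the axis. A picture is of the moment at which its call begins: read the wrist's pose just before it. There is no depth.
- arm.sign_off(): hands the job in, once; it reports no verdict.
The state is a dict: "t": time; "qpos": joint angles; "joint_vel": joint speeds; "effort": joint torques, N m; "eef_pos": TCP position; "ee_rot": TCP orientation; "force": force on the tool from outside, world axes, zero at the start; "torque": the same for the moment, N m; "opening": finger opening in m.
Only numpy, scipy, OpenCV 4.12 (cv2) and the standard library are available. Lean on these libraries where they do the work, as an engineer would, in place of code of your own. Each camera call takes 0.05 s, during which the arm holds its last target.

### The job

The little steel sieve set has been cleaned and lies scattered on the bench; put it back together on the shaker, ready for the next powder. Set the collecting pan into the ring on the shaker's plate, nest the three sieves on it with the finest mesh at the bottom, the medium one above it and the coarsest on top, and close the stack with the lid, every piece upright and fully home in the one below. Do not push or knock over the brown bottle, the swab jar or the brush, and let go of everything at the end.

Things in the scene. Friction and masses are not known exactly. Their poses are not given: they have to be found in the camera images.
- shaker: sieve shaker: grey box on rubber feet, 140 x 130 x 38 mm, dial and switch on its front (own -x), on top a round aluminium plate of 104 mm diameter whose upper face is 54 mm above the bench. Fixed and rigid; a stack up to 190 mm above the bench fits. Origin: at bench height under the plate's centre, z up.
- seat (a point): centre of the seat, on the plate's upper face (54 mm above the bench): middle of a raised ring, 66 mm inside, 74 mm outside diameter, 5 mm high, bevelled inside, into which the pan is set; keep fingertips 6 mm or more above the plate round the pan.
- pan: collecting pan, bottom piece of the set: plain round steel cup, solid bright bottom, no skirt or step; outside diameter 60 (61 at the rim), bore 54, 26 mm high, bottom 3 mm thick, 0.09 kg. Loose, stands open side up. Origin: centre of the underside, z up; the next piece's shoulder seats on the rim, 26 mm above it.
- sieve_fine: fine sieve: steel frame, diameter 60 (61 at rim), 31 mm high, gauze so dense that it looks an even dark grey sheet. Lowest 9 mm: skirt, diameter 51 (46 at its bottom), enters the piece below until the shoulder (9 mm above the origin) rests on its rim; grip the 22 mm frame above the shoulder, tips not below it. Bore 54; next piece's shoulder seats 31 mm above the origin. 0.1 kg, loose, stands upright. Origin: centre of underside, z up.
- sieve_medium: medium sieve: steel frame, diameter 60 (61 at rim), 37 mm high, wire mesh of 4 mm pitch. Lowest 9 mm: skirt, diameter 51 (46 at its bottom), enters the piece below until the shoulder (9 mm above the origin) rests on its rim; grip the 28 mm frame above the shoulder, tips not below it. Bore 54; next piece's shoulder seats 37 mm above the origin. 0.1 kg, loose, stands upright. Origin: centre of underside, z up.
- sieve_coarse: coarse sieve: steel frame, diameter 60 (61 at rim), 45 mm high, open mesh of 11 mm pitch. Lowest 9 mm: skirt, diameter 51 (46 at its bottom), enters the piece below until the shoulder (9 mm above the origin) rests on its rim; grip the 36 mm frame above the shoulder, tips not below it. Bore 54; next piece's shoulder seats 45 mm above the origin. 0.1 kg, loose, stands upright. Origin: centre of underside, z up.
- sieve_lid: lid: flat steel cover, diameter 60, with a black round knob to grip, diameter 20, 12 to 30 mm above the origin. Below it a skirt, diameter 51 (46 at its bottom), 9 mm high, enters the top sieve until the cover (9 mm above the origin) rests on its rim. 0.08 kg, loose, stands upright. Origin: centre of the underside, z up.
- bottle: bystander: brown bottle with black cap, 54 mm diameter, 132 mm high, standing loose. Origin: centre of its underside.
- jar: bystander: clear jar of cotton swabs, 68 mm diameter, 82 mm high, standing loose. Origin: centre of its underside.
- soft_brush: bystander: wooden cleaning brush lying on the bench, 163 mm long in its own y, 15 mm thick, loose. Origin: under its middle.

How it is judged:
At the end, for the whole second after the job is handed in: Pan in the shaker's ring (centre within 6 mm, underside on the plate within 3 mm); on it, nested in this order, fine, medium and coarse sieve and lid, each centred on the piece below within 4 mm and at its seated height within 3 mm; all five upright within 0.06 rad and at rest (horizontal distance between pan and seat below 0.006 m and z of pan in the frame of seat between -0.003 and 0.003 m and horizontal distance between sieve_fine and pan below 0.004 m and z of sieve_fine in the frame of pan between 0.014 and 0.02 m and horizontal distance between sieve_medium and sieve_fine below 0.004 m and z of sieve_medium in the frame of sieve_fine between 0.019 and 0.025 m and horizontal distance between sieve_coarse and sieve_medium below 0.004 m and z of sieve_coarse in the frame of sieve_medium between 0.025 and 0.031 m and horizontal distance between sieve_lid and sieve_coarse below 0.004 m and z of sieve_lid in the frame of sieve_coarse between 0.033 and 0.039 m and angle between each of pan, sieve_fine, sieve_medium, sieve_coarse, sieve_lid's own z axis and vertical below 0.06 rad and linear speed of each of pan, sieve_fine, sieve_medium, sieve_coarse, sieve_lid below 0.02 m/s); the robot touches nothing.
It fails at once if the brown bottle is pushed more than 30 mm or knocked over (distance of bottle from where it was at the start of the episode above 0.03 m or angle between bottle's own z axis and vertical above 0.5 rad).
It fails at once if the swab jar is pushed more than 30 mm or knocked over (distance of jar from where it was at the start of the episode above 0.03 m or angle between jar's own z axis and vertical above 0.5 rad).
It fails at once if the brush is pushed more than 30 mm (distance of soft_brush from where it was at the start of the episode above 0.03 m).
It also fails if it takes over 118 s, if anything falls off the work surface, if the arm or the gripper's body presses on something with over 40 N, if the wrist force passes 120 N, or if a joint passes its speed limit or range.

## Working session

There is one attempt and no reset: what is moved stays moved. The work goes in short steps, Python scripts to look and compute and a tool call to move; the robot and the scene stay as the last step left them, time stands still between calls to the robot, and variables do not carry over. Pictures are saved under pics/ and viewed, and the job is handed in when it is done.

Besides the shell and the picture viewer there is one more tool, called after ">>>" in YAML: its name, and indented under it one key for each argument. servo_tool: Moves the arm, as the interface text tells. Its arguments: {"type":"object","properties":{"increments":{"type":"array"},"squeeze":{"type":"number"}},"required":["increments"]}

```bash
mkdir -p pics; python3 - <<'E'
from cell import arm, imaging
import cv2, numpy as np
s=arm.sense(); print({k:np.round(v,3) for k,v in s.items()}); print(arm.pinch_z)
for n in ["scene","top","wrist"]:
    c=imaging.read_camera(n)
    print({k:(np.round(v,4).tolist() if k!="frame" else v.shape) for k,v in c.items()})
    cv2.imwrite(f"pics/{n}0.png",cv2.resize(c["frame"][:,:,::-1],(800,600),interpolation=cv2.INTER_CUBIC))
    np.save(f"{n}0.npy",c["frame"])
E
```

```text
{'t': np.float64(0.0), 'qpos': array([ 1.062,  0.264, -0.049,  1.259,  0.   ,  1.416]), 'joint_vel': array([-0.002,  0.001,  0.   , -0.   , -0.   ,  0.   ]), 'effort': array([ 2.0000e-03, -6.3760e+01,  3.8457e+01,  1.4000e-02, -0.0000e+00,
        0.0000e+00]), 'eef_pos': array([0.182, 0.492, 0.231]), 'ee_rot': array([-5.530e-01, -3.092e+00,  1.000e-03]), 'force': array([ 0.317, -0.637,  0.536]), 'torque': array([-0.024, -0.018,  0.028]), 'opening': np.float64(0.085)}
0.0187
{'frame': (384, 512, 3), 'K': [[474.5153, 0.0, 257.1693], [0.0, 474.5153, 188.2672], [0.0, 0.0, 1.0]], 'extrinsics': [[0.9453, -0.1463, 0.2916, 0.9586], [0.3257, 0.3682, -0.8709, -1.2201], [0.0201, 0.9182, 0.3957, 0.6046], [0.0, 0.0, 0.0, 1.0]]}
{'frame': (384, 512, 3), 'K': [[492.0941, 0.0, 257.9761], [0.0, 492.0941, 197.1708], [0.0, 0.0, 1.0]], 'extrinsics': [[-0.0086, 0.9845, -0.1749, 0.2886], [-1.0, -0.0086, 0.0006, -0.055], [-0.0009, 0.1749, 0.9846, 1.617], [0.0, 0.0, 0.0, 1.0]]}
{'frame': (384, 512, 3), 'K': [[297.3186, 0.0, 252.9516], [0.0, 297.3186, 187.6295], [0.0, 0.0, 1.0]], 'T_tool_cam': [[0.0004, 0.9462, 0.3235, 0.0834], [1.0, -0.0003, -0.0004, 0.0006], [-0.0002, 0.3235, -0.9462, -0.1421], [0.0, 0.0, 0.0, 1.0]]}
```

View pics/scene0.png

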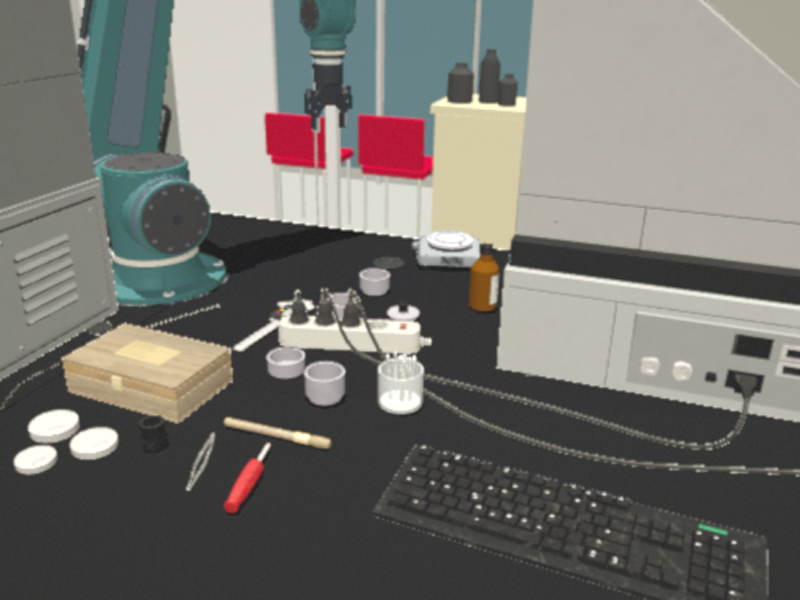

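View pics/top0.png

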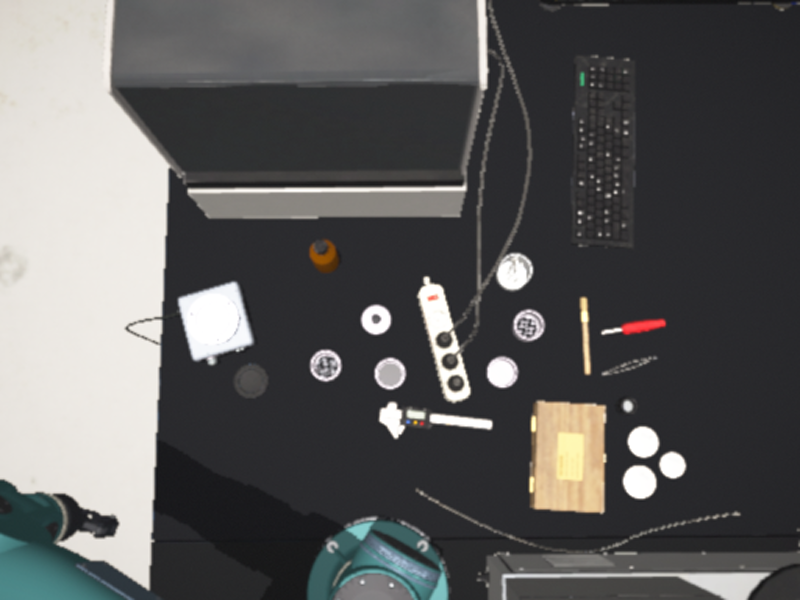

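View pics/wrist0.png

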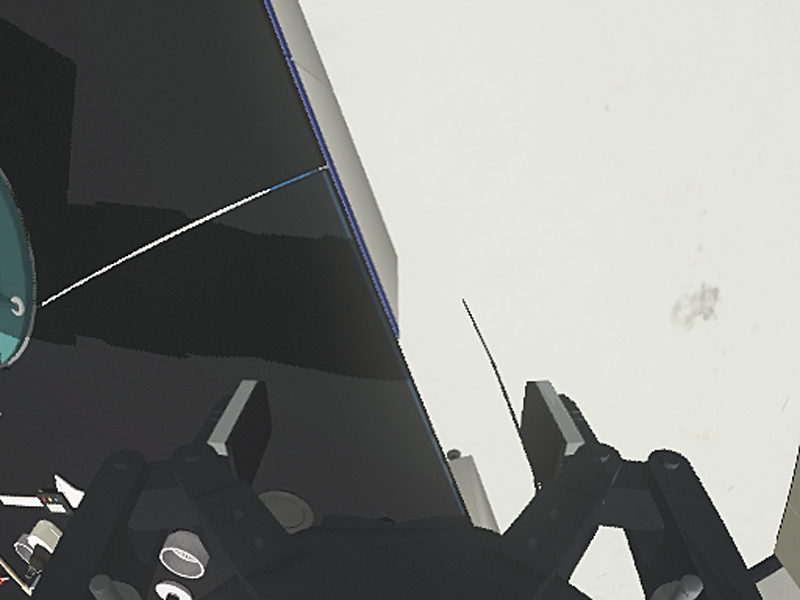

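```bash
python3 - <<'E'
import cv2, numpy as np
f=np.load("top0.npy")[:,:,::-1]
a=f[155:255,105:225]; b=f[155:255,245:365]
im=np.hstack([cv2.resize(a,None,fx=3.3,fy=5,interpolation=cv2.INTER_CUBIC)*0+cv2.resize(a,(396,500),interpolation=cv2.INTER_CUBIC)])
cv2.imwrite("pics/topL.png",cv2.resize(a,(720,600),interpolation=cv2.INTER_CUBIC))
cv2.imwrite("pics/topR.png",cv2.resize(b,(720,600),interpolation=cv2.INTER_CUBIC))
g=np.load("scene0.npy")[:,:,::-1][145:265,160:320]
cv2.imwrite("pics/sc.png",cv2.resize(g,(800,600),interpolation=cv2.INTER_CUBIC))
E
```

```text
(no output)
```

View pics/topL.png

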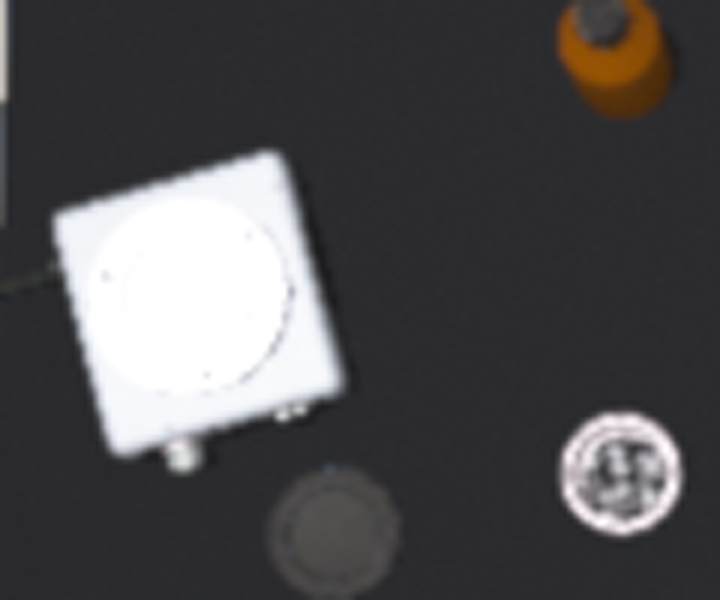

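View pics/topR.png

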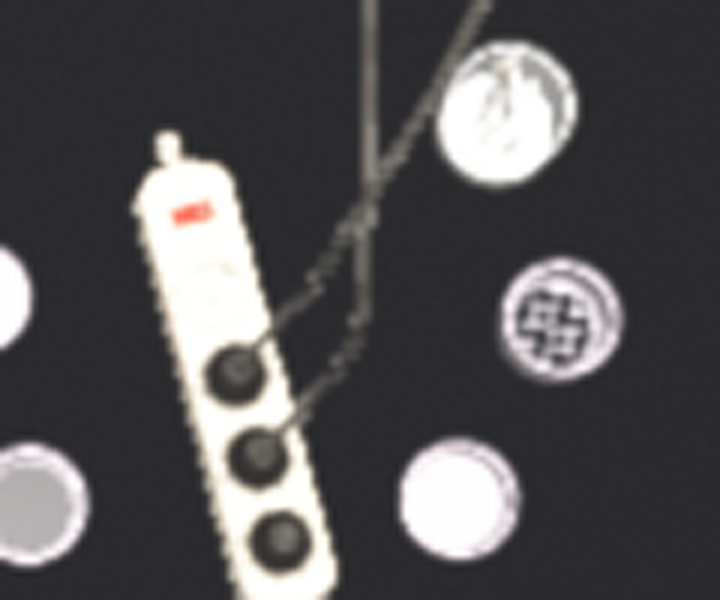

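View pics/sc.png

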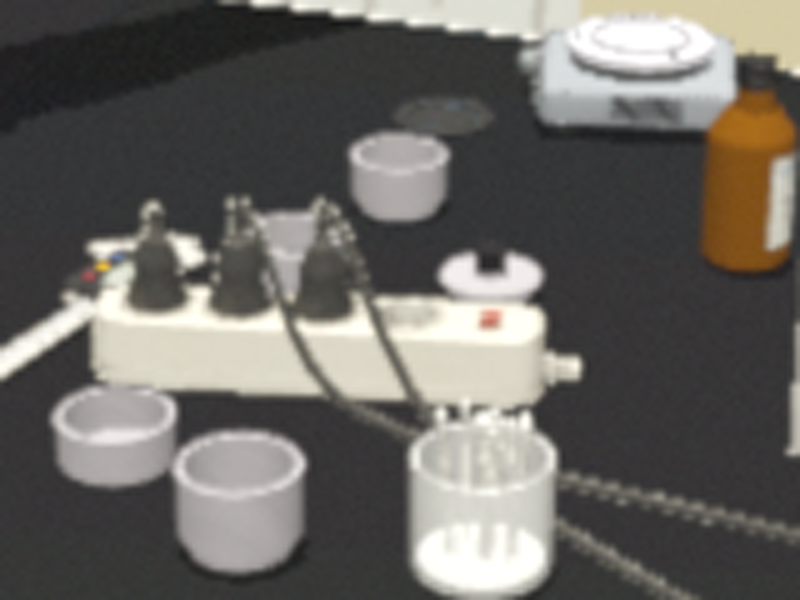

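```bash
cat > h.py <<'E'
import numpy as np, cv2
from scipy.spatial.transform import Rotation as R
TK=None
def top_ray(u,v,z,K,E):
    d=np.array([(u-K[0,2])/K[0,0],-(v-K[1,2])/K[1,1],-1.0]); d=E[:3,:3]@d; o=E[:3,3]
    return o+d*(z-o[2])/d[2]
def wrist_ray(u,v,z,K,T,p,rv):
    x,y=(u-K[0,2]),(v-K[1,2]); r=np.hypot(x,y); th=r/K[0,0]
    d=np.array([np.sin(th)*x/r,-np.sin(th)*y/r,-np.cos(th)])
    Rw=R.from_rotvec(rv).as_matrix()
    o=p+Rw@T[:3,3]; d=Rw@T[:3,:3]@d
    return o+d*(z-o[2])/d[2]
def wrist_proj(P,K,T,p,rv):
    Rw=R.from_rotvec(rv).as_matrix()
    c=T[:3,:3].T@(Rw.T@(np.asarray(P)-p)-T[:3,3])
    x,y,z=c[0],-c[1],-c[2]; th=np.arctan2(np.hypot(x,y),z); ph=np.arctan2(y,x)
    return K[0,2]+K[0,0]*th*np.cos(ph),K[1,2]+K[0,0]*th*np.sin(ph)
E
python3 - <<'E'
from h import *; from cell import imaging,arm
c=imaging.read_camera("top")
for n,u,v,z in [("ring",136.8,204.3,.054),("medium",208.5,233.8,.037),("coarse",338.3,208,.045),("pan",321.7,238,.026),("fine",249.7,239,.031),("lid",240.6,204.8,.010),("dial",135.4,231,.02),("bottletop",205.3,158.5,.132),("jartop",328.5,174,.082),("stripA",271.5,183,.03),("stripB",293.5,254,.03),("cal",250,268,.01),("brush a",374,191,.01),("brush b",376,239,.01)]:
    p=top_ray(u,v,z,c["K"],c["extrinsics"]); print(n,np.round(p,4),"r",np.hypot(*p[:2]).round(3),"ang",np.degrees(np.arctan2(p[1],p[0])).round(1))
print(R.from_rotvec(arm.sense()["ee_rot"]).as_matrix().round(3))
E
```

```text
ring [0.5464 0.3342 0.054 ] r 0.641 ang 31.5
medium [0.451  0.1043 0.037 ] r 0.463 ang 13.0
coarse [ 0.5301 -0.3152  0.045 ] r 0.617 ang -30.7
pan [ 0.4353 -0.261   0.026 ] r 0.508 ang -30.9
fine [ 0.4336 -0.0281  0.031 ] r 0.435 ang -3.7
lid [0.549  0.0017 0.01  ] r 0.549 ang 0.2
dial [0.4639 0.3442 0.02  ] r 0.578 ang 36.6
bottletop [0.6759 0.1068 0.132 ] r 0.684 ang 9.0
jartop [ 0.6345 -0.2818  0.082 ] r 0.694 ang -23.9
stripA [ 0.6175 -0.1009  0.03  ] r 0.626 ang -9.3
stripB [ 0.3843 -0.1684  0.03  ] r 0.42 ang -23.7
cal [ 0.3417 -0.0282  0.01  ] r 0.343 ang -4.7
brush a [ 0.5916 -0.4417  0.01  ] r 0.738 ang -36.7
brush b [ 0.4319 -0.4403  0.01  ] r 0.617 ang -45.5
[[-0.938  0.347 -0.   ]
 [ 0.347  0.938 -0.001]
 [ 0.    -0.001 -1.   ]]
```

```bash
cat >> h.py <<'E'
def to(P,yaw=150):
    from cell import arm
    s=arm.sense(); M=R.from_rotvec(s["ee_rot"]).as_matrix(); p=s["eef_pos"]
    sh=M.T@(np.array(P)-p)*1000
    a=np.radians(yaw); x=np.array([np.cos(a),np.sin(a),0]); z=np.array([0,0,-1.]); T=np.c_[x,np.cross(z,x),z]
    rv=np.degrees(R.from_matrix(M.T@T).as_rotvec())
    print("t",round(float(s["t"]),2),"pos",p.round(4),"q",s["qpos"].round(2),"shift",sh.round(1),"turn",rv.round(2),"F",s["force"].round(1),"open",round(float(s["opening"]),4))
def snap(name,zs=None):
    from cell import arm,imaging
    s=arm.sense(); c=imaging.read_camera("wrist")
    np.savez(name,f=c["frame"],K=c["K"],T=c["T_tool_cam"],p=s["eef_pos"],rv=s["ee_rot"])
    cv2.imwrite(f"pics/{name}.png",cv2.resize(c["frame"][:,:,::-1],(800,600),interpolation=cv2.INTER_CUBIC))
def crop(name,u0,v0,w,h,k):
    f=np.load(name+".npz")["f"][v0:v0+h,u0:u0+w,::-1]
    cv2.imwrite(f"pics/{name}_c.png",cv2.resize(f,(w*k,h*k),interpolation=cv2.INTER_CUBIC))
def wr(name,u,v,z):
    d=np.load(name+".npz"); return wrist_ray(u,v,z,d["K"],d["T"],d["p"],d["rv"])
def fitcircle(name,pts,z):
    # pts on a circle at height z: returns centre, radius
    P=np.array([wr(name,u,v,z)[:2] for u,v in pts])
    A=np.c_[2*P,np.ones(len(P))]; b=(P**2).sum(1); s=np.linalg.lstsq(A,b,rcond=None)[0]
    r=np.sqrt(s[2]+s[0]**2+s[1]**2); return s[:2],r,np.hypot(*(P-s[:2]).T)-r
def overlay(name,circs,u0,v0,w,h,k,out):
    d=np.load(name+".npz"); f=d["f"][v0:v0+h,u0:u0+w,::-1]
    im=cv2.resize(f,(w*k,h*k),interpolation=cv2.INTER_CUBIC)
    for (x,y,z,r) in circs:
        pts=[]
        for a in np.linspace(0,2*np.pi,73):
            u,v=wrist_proj([x+r*np.cos(a),y+r*np.sin(a),z],d["K"],d["T"],d["p"],d["rv"])
            pts.append([(u-u0+.5)*k-.5,(v-v0+.5)*k-.5])
        cv2.polylines(im,[np.round(pts).astype(int)],True,(0,0,255),1)
    cv2.imwrite(f"pics/{out}.png",im)
E
python3 -c "
from h import *
to([.546,.334,.231])"
```

```text
t 0.2 pos [0.1818 0.4924 0.231 ] q [ 1.06  0.26 -0.05  1.26 -0.    1.42] shift [-396.5  -22.4   -0. ] turn [-0.03 -0.    9.73] F [ 0.2 -0.1 -0.1] open 0.0853
```

>>> servo_tool:
  increments:
    - [1,-40,-2,0,0,0,2]
    - [1,-84,-4,0,0,0,4]
    - [1,-128,-7,0,0,0,6]
    - [1,-172,-9,0,0,0,8]
    - [1,-216,-12,0,0,0,9.7]
    - [1,-260,-14,0,0,0,9.7]
    - [1,-304,-17,0,0,0,9.7]
    - [1,-348,-19,0,0,0,9.7]
    - [1,-396,-22,0,0,0,9.7]
    - [1,-396,-22,0,0,0,9.7]

```text
t: 1.2
eef_pos: [0.55, 0.332, 0.2298]
ee_rot: [-0.819, -3.033, 0.002]
force: [-0.8, 0.5, -0.9]
opening: 0.0853
```

```bash
python3 -c "
from h import *
snap('w1')
to([.435,-.261,.17])"
```

```text
t 1.25 pos [0.5478 0.3332 0.2301] q [ 0.42  0.47  0.27  1.37 -0.    0.95] shift [-201.  -570.3   60.6] turn [-0.06 -0.03 -0.15] F [-0.9  0.1 -0.8] open 0.0852
```

View pics/w1.png

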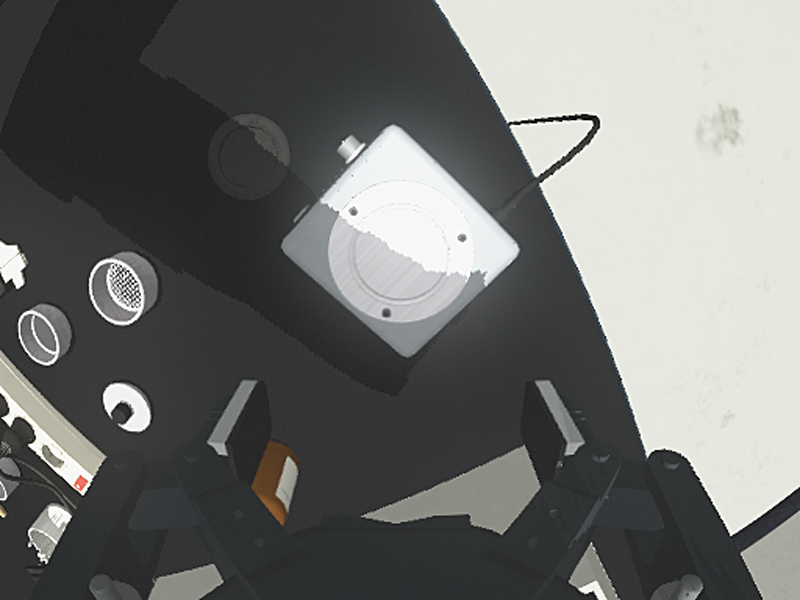

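```bash
python3 -c "
from h import *
snap('w2'); print(np.load('w2.npz')['p'])
crop('w2',170,70,180,170,4)
to([.435,-.261,.17])"
```

```text
[0.54776424 0.33315021 0.23010737]
t 1.3 pos [0.5463 0.334  0.2305] q [0.42 0.47 0.27 1.37 0.   0.95] shift [-201.8 -570.7   60.9] turn [-0.05 -0.04 -0.07] F [ 0.  -0.3 -0.4] open 0.0858
```

View pics/w2_c.png

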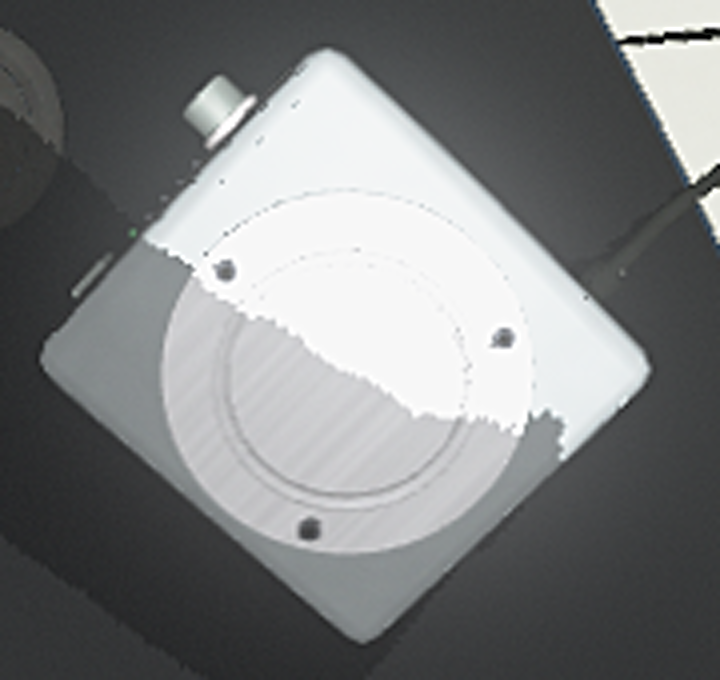

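```bash
python3 -c "
from h import *
pts=[(162,368),(347,189),(345,553),(533,372)]
uv=[(170+(a+.5)/4-.5,70+(b+.5)/4-.5) for a,b in pts]
c,r,e=fitcircle('w2',uv,.054); print(c,r,e)
overlay('w2',[(*c,.054,.052),(*c,.059,.037),(*c,.054,.033)],170,70,180,170,4,'o2')
"
```

```text
[0.54805875 0.33814801] 0.051889424385048406 [-0.00032673  0.00033712  0.00030606 -0.00032046]
```

View pics/o2.png

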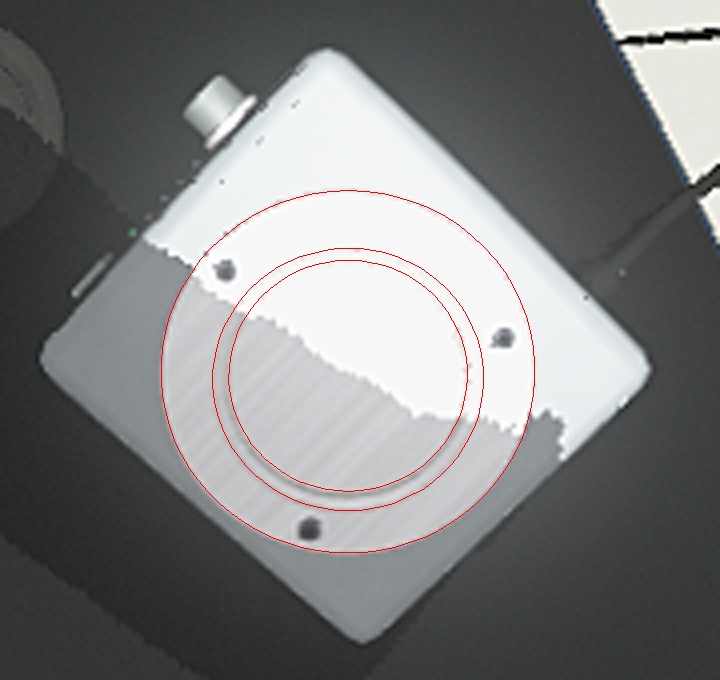

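>>> servo_tool:
  increments:
    - [1,-12,-35,0,0,0,0]
    - [1,-28,-80,0,0,0,0]
    - [1,-44,-125,0,0,0,0]
    - [1,-60,-170,0,0,0,0]
    - [1,-76,-215,0,0,0,0]
    - [1,-92,-260,0,0,0,0]
    - [1,-108,-305,0,0,0,0]
    - [1,-124,-350,0,0,0,0]
    - [1,-140,-395,0,0,0,0]
    - [1,-156,-440,0,0,0,0]

```text
t: 2.3
eef_pos: [0.4599, -0.1249, 0.2317]
ee_rot: [0.81, 3.035, 0.0]
force: [1.1, -0.6, 0.6]
opening: 0.0853
```

>>> servo_tool:
  increments:
    - [1,-16,-43,10,0,0,0]
    - [1,-32,-86,30,0,0,0]
    - [1,-46,-129,60,0,0,0]
    - [1,-46,-129,60,0,0,0]
    - [1,-46,-129,60,0,0,0]
    - [1,-46,-129,60,0,0,0]
    - [1,-46,-129,60,0,0,0]
    - [1,-46,-129,60,0,0,0]
    - [1,-46,-129,60,0,0,0]
    - [1,-46,-129,60,0,0,0]

```text
t: 3.3
eef_pos: [0.4367, -0.2589, 0.1715]
ee_rot: [0.811, 3.035, -0.0]
force: [0.5, 1.1, -1.2]
opening: 0.0855
```

```bash
python3 -c "
from h import *
snap('w3'); 
to([.435,-.261,.17])"
```

```text
t 3.35 pos [ 0.4366 -0.259   0.1714] q [-0.7   0.26 -0.22  1.09 -0.   -0.17] shift [ 0.4 -2.6  1.4] turn [-0.    0.01  0.05] F [-0.5 -0.9 -0.8] open 0.0854
```

View pics/w3.png

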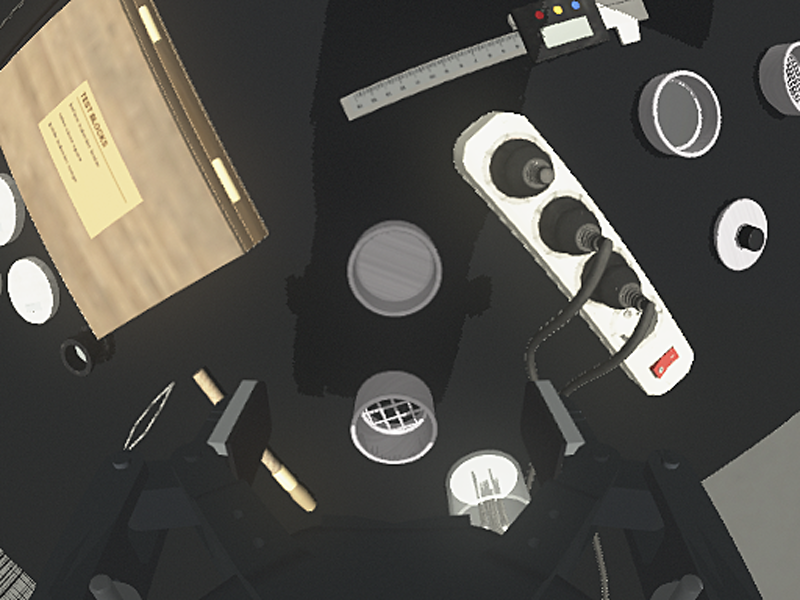

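```bash
python3 -c "
from h import *
crop('w3',210,130,100,80,7)
"
```

```text
(no output)
```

View pics/w3_c.png

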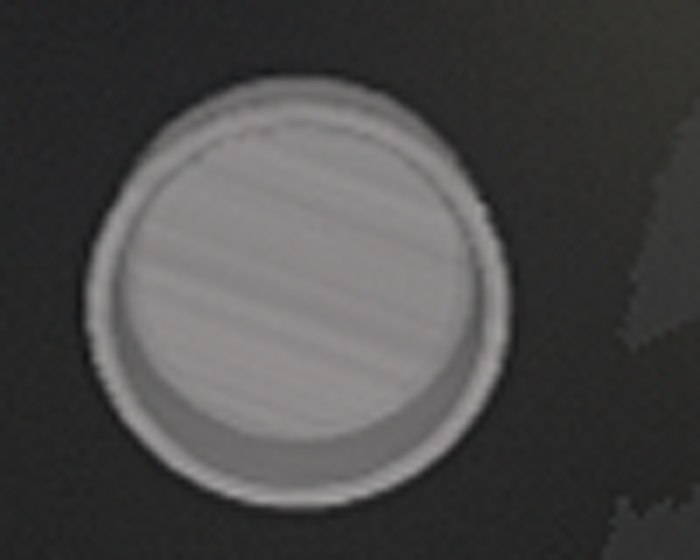

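```bash
cat >> h.py <<'E'
def fitc(name,pts,u0,v0,k,z,r,w,h,rb=None):
    uv=[(u0+(a+.5)/k-.5,v0+(b+.5)/k-.5) for a,b in pts]
    c,rr,e=fitcircle(name,uv,z); print("c",c.round(4),"r",rr.round(4),"res mm",(e*1000).round(1))
    overlay(name,[(*c,z,r)]+([(*c,z,rb)] if rb else []),u0,v0,w,h,k,name+"_o"); return c
E
python3 -c "
from h import *
c=fitc('w3',[(87,310),(511,305),(298,508),(298,98)],210,130,7,.026,.0305,100,80,.027)
to([*c,.002])
"
```

```text
c [ 0.4366 -0.2589] r 0.0307 res mm [-0.1 -0.1  0.1  0.1]
t 3.35 pos [ 0.4366 -0.259   0.1714] q [-0.7   0.26 -0.22  1.09 -0.   -0.17] shift [1.000e-01 1.000e-01 1.694e+02] turn [-0.    0.01  0.05] F [-0.5 -0.9 -0.8] open 0.0854
```

View pics/w3_o.png

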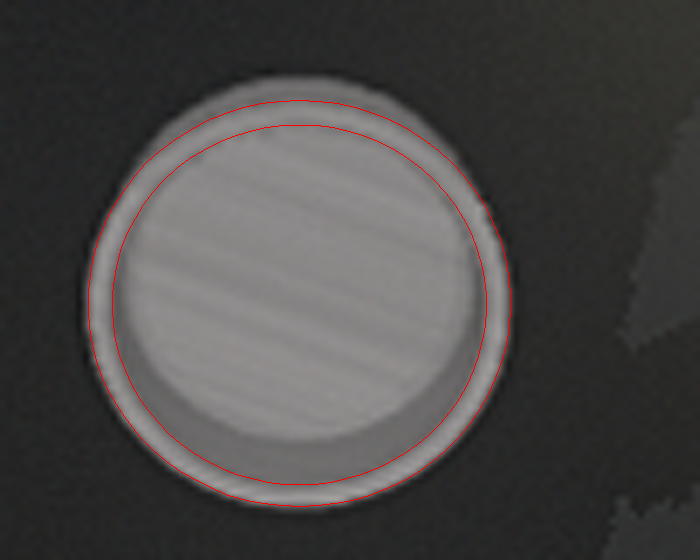

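>>> servo_tool:
  increments:
    - [1,0,0,40,0,0,0]
    - [1,0,0,80,0,0,0]
    - [1,0,0,120,0,0,0]
    - [1,0,0,150,0,0,0]
    - [1,0,0,167,0,0,0]
    - [1,0,0,167,0,0,0]
    - [1,0,0,167,0,0,0]
    - [0.6,0,0,167,0,0,0]
    - [0.6,0,0,167,0,0,0]
    - [0.6,0,0,167,0,0,0]
  squeeze: 40

```text
t: 4.35
eef_pos: [0.4371, -0.2597, 0.0058]
ee_rot: [0.812, 3.033, -0.002]
force: [-2.4, 1.8, 14.0]
opening: 0.06
```

>>> servo_tool:
  increments:
    - [0.6,0,0,0,0,0,0]
    - [0.5,0,0,0,0,0,0]
    - [0.5,0,0,0,0,0,0]
    - [0.5,0,0,0,0,0,0]
    - [0.5,0,0,0,0,0,0]
    - [0.5,0,0,0,0,0,0]
    - [0.5,0,0,0,0,0,0]
    - [0.5,0,0,0,0,0,0]
    - [0.5,0,0,0,0,0,0]
    - [0.5,0,0,0,0,0,0]
  squeeze: 40

```text
t: 5.35
eef_pos: [0.4371, -0.2597, 0.0058]
ee_rot: [0.811, 3.033, -0.002]
force: [-1.8, 1.9, 14.1]
opening: 0.0597
```

```bash
python3 -c "
from h import *
snap('w4'); crop('w4',120,200,270,184,3)
to([.435,-.261,.17])
from cell import imaging
c=imaging.read_camera('scene')
g=c['frame'][:,:,::-1][170:290,140:300]
cv2.imwrite('pics/sc4.png',cv2.resize(g,(800,600),interpolation=cv2.INTER_CUBIC))
"
```

```text
t 5.4 pos [ 0.4371 -0.2597  0.0058] q [-0.7   0.41 -0.5   0.66 -0.   -0.17] shift [   0.8   -2.3 -164.2] turn [-0.02  0.14  0.04] F [-2.9  2.1 14.6] open 0.0597
```

View pics/w4_c.png

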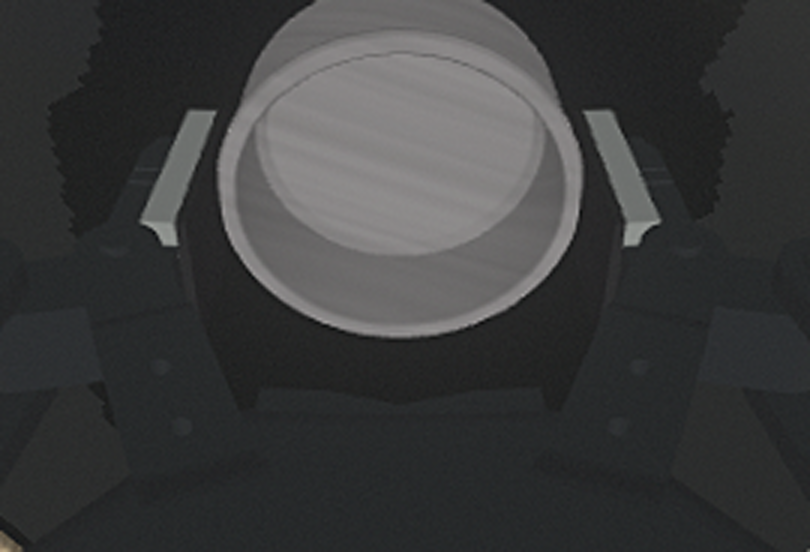

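View pics/sc4.png

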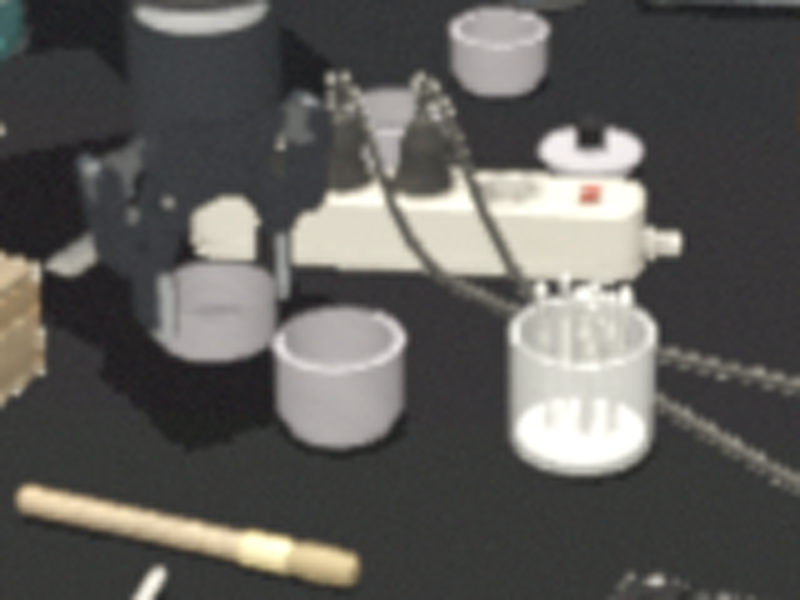

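```bash
python3 -c "
from h import *
d=np.load('w4.npz'); Rw=R.from_rotvec(d['rv']).as_matrix()
for z in (0,-3,-6,-9):
  for x in (11,-11):
    u,v=wrist_proj(d['p']+Rw@(np.array([x,30,z])/1000),d['K'],d['T'],d['p'],d['rv']); 
    print(z,x,((u-120)*3).round(),((v-200)*3).round())
"
```

```text
0 11 562.0 89.0
0 -11 553.0 190.0
-3 11 565.0 96.0
-3 -11 555.0 199.0
-6 11 568.0 104.0
-6 -11 557.0 208.0
-9 11 571.0 112.0
-9 -11 560.0 217.0
```

```bash
python3 -c "
from h import *
c=fitc('w4',[(218,178),(582,178),(400,338),(400,30)],120,200,3,.026,.0305,270,184,.027)
d=np.load('w4.npz'); print(d['p'], R.from_rotvec(d['rv']).as_matrix().T@(np.array([*c,.026])-d['p'])*1000)
to([.5481,.3381,.23])
"
```

```text
c [ 0.4367 -0.2587] r 0.0303 res mm [-0.3 -0.3  0.3  0.4]
[ 0.43712449 -0.25967574  0.00581775] [  0.78543277   0.61345333 -20.18445767]
t 5.45 pos [ 0.4371 -0.2597  0.0058] q [-0.7   0.41 -0.5   0.66 -0.   -0.17] shift [ 201.9  573.2 -224.9] turn [-0.03  0.14  0.04] F [-2.4  1.8 14.4] open 0.0599
```

View pics/w4_o.png

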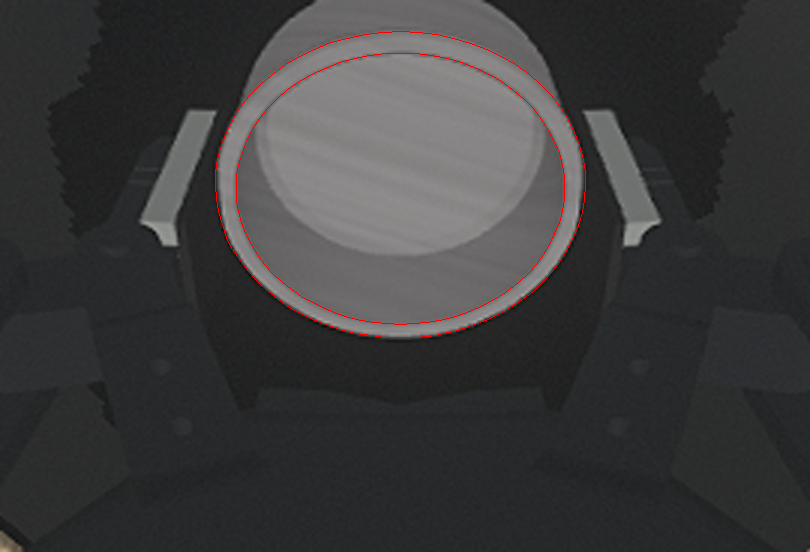

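>>> servo_tool:
  increments:
    - [0.5,0,0,-20,0,0,0]
    - [0.5,0,0,-60,0,0,0]
    - [0.5,0,0,-105,0,0,0]
    - [0.5,4,11,-145,0,0,0]
    - [0.5,16,45,-165,0,0,0]
    - [0.5,31,88,-175,0,0,0]
    - [0.5,46,131,-175,0,0,0]
    - [0.5,61,174,-175,0,0,0]
    - [0.5,76,217,-175,0,0,0]
    - [0.5,91,260,-175,0,0,0]

```text
t: 6.45
eef_pos: [0.4876, 0.0134, 0.1802]
ee_rot: [0.812, 3.033, 0.0]
force: [1.3, -0.4, -1.4]
opening: 0.0597
```

>>> servo_tool:
  increments:
    - [0.5,15,43,0,0,0,0]
    - [0.5,30,86,0,0,0,0]
    - [0.5,45,129,0,0,0,0]
    - [0.5,60,172,0,0,0,0]
    - [0.5,75,215,0,0,0,0]
    - [0.5,90,258,0,0,0,0]
    - [0.5,102,292,0,0,0,0]
    - [0.5,109,310,0,0,0,0]
    - [0.5,109,310,0,0,0,0]
    - [0.5,109,310,0,0,0,0]

```text
t: 7.45
eef_pos: [0.5478, 0.3345, 0.1796]
ee_rot: [0.811, 3.035, -0.0]
force: [-0.5, 0.2, -0.5]
opening: 0.0598
```

```bash
python3 -c "
from h import *
snap('w5'); crop('w5',120,70,270,200,3)
to([.5485,.3372,.064])"
```

```text
t 7.5 pos [0.5479 0.3339 0.1797] q [ 0.42  0.48  0.16  1.25 -0.    0.94] shift [  1.1   3.1 115.7] turn [0.01 0.02 0.02] F [-0.  -0.4 -0.3] open 0.0598
```

View pics/w5_c.png

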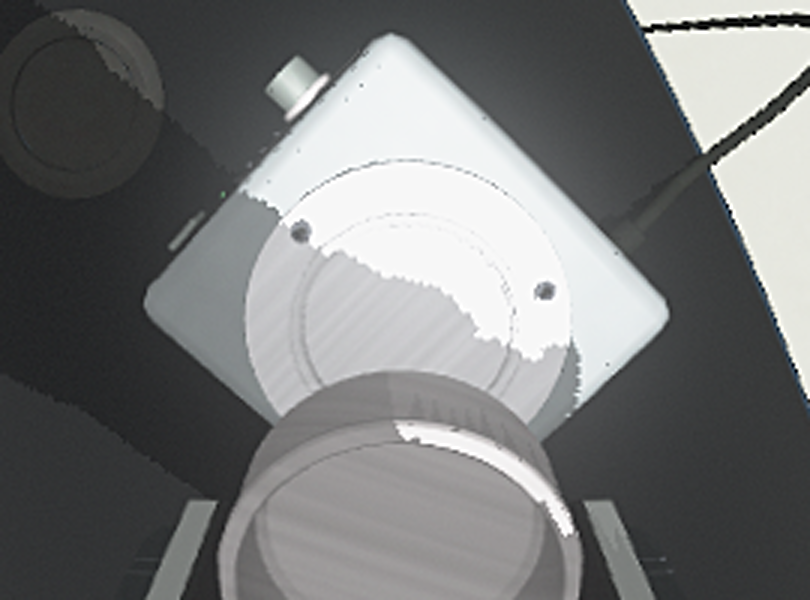

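>>> servo_tool:
  increments:
    - [0.5,1,3,25,0,0,0]
    - [0.5,1,3,60,0,0,0]
    - [0.5,1,3,90,0,0,0]
    - [0.5,1,3,105,0,0,0]
    - [0.5,1,3,110,0,0,0]
    - [0.5,1,3,114,0,0,0]
    - [0.5,1,3,117,0,0,0]
    - [0.5,1,3,119,0,0,0]
    - [0.5,1,3,120,0,0,0]
    - [0.5,1,3,120,0,0,0]

```text
t: 8.5
eef_pos: [0.5489, 0.3377, 0.0599]
ee_rot: [0.812, 3.034, 0.001]
force: [-0.9, -1.8, 3.2]
opening: 0.0595
```

```bash
python3 -c "
from h import *
to([.5485,.3372,.0598])
snap('w6'); crop('w6',120,140,270,200,3)"
```

```text
t 8.5 pos [0.5489 0.3377 0.0599] q [ 0.43  0.55 -0.05  0.96 -0.    0.95] shift [ 0.1 -0.6  0.1] turn [0.04 0.04 0.03] F [-0.9 -1.8  3.2] open 0.0595
```

View pics/w6_c.png

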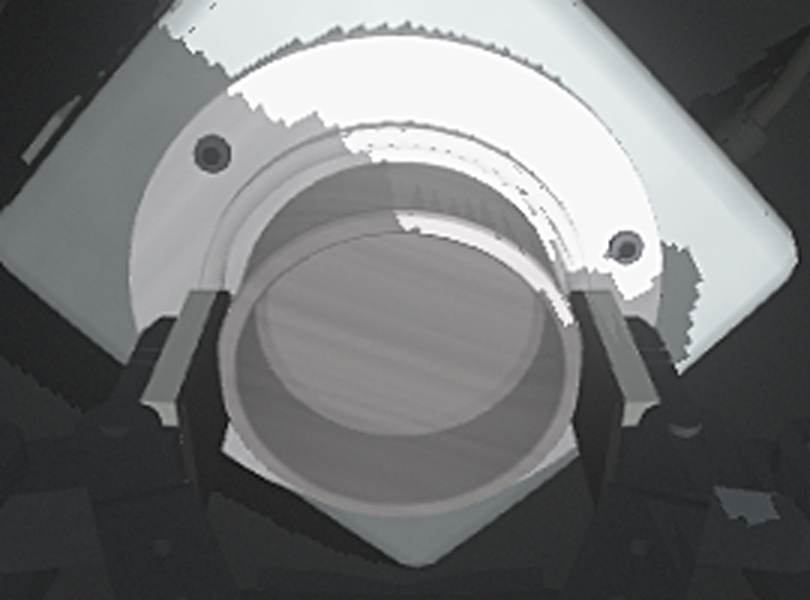

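>>> servo_tool:
  increments:
    - [0.5,0,0,1,0,0,0]
    - [0.5,0,0,1,0,0,0]
    - [0.75,0,0,1,0,0,0]
    - [0.9,0,0,0,0,0,0]
    - [1,0,0,0,0,0,0]
    - [1,0,0,-10,0,0,0]
    - [1,0,0,-45,0,0,0]
    - [1,0,0,-90,0,0,0]
    - [1,0,0,-120,0,0,0]
    - [1,0,0,-120,0,0,0]

```text
t: 9.55
eef_pos: [0.5502, 0.3384, 0.1843]
ee_rot: [0.811, 3.03, 0.007]
force: [-0.0, 0.5, -0.5]
opening: 0.0854
```

```bash
python3 -c "
from h import *
snap('w7'); crop('w7',170,70,170,150,4)
to([.4336,-.0281,.18])"
```

```text
t 9.6 pos [0.5495 0.3381 0.1818] q [0.43 0.49 0.17 1.25 0.   0.95] shift [ -82.5 -375.1    0.7] turn [0.19 0.13 0.03] F [ 0.3 -0.7 -0.1] open 0.0856
```

View pics/w7_c.png

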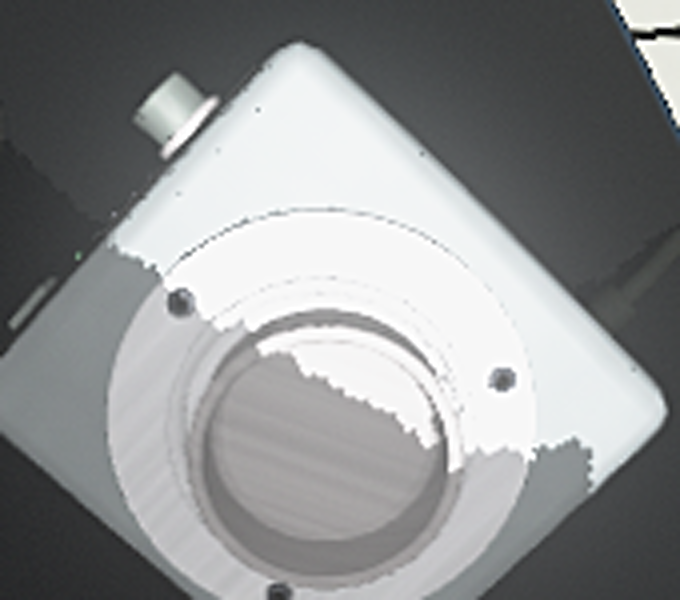

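```bash
python3 -c "
from h import *
c=fitc('w7',[(187,447),(464,447),(325,588),(325,325)],170,70,4,.080,.0305,170,150,.027)
overlay('w7',[(*c,.08,.0305),(.5481,.3381,.054,.052),(.5481,.3381,.059,.037)],170,70,170,150,4,'w7_o')
"
```

```text
c [0.5488 0.3386] r 0.0304 res mm [ 0.  0. -0. -0.]
```

View pics/w7_o.png

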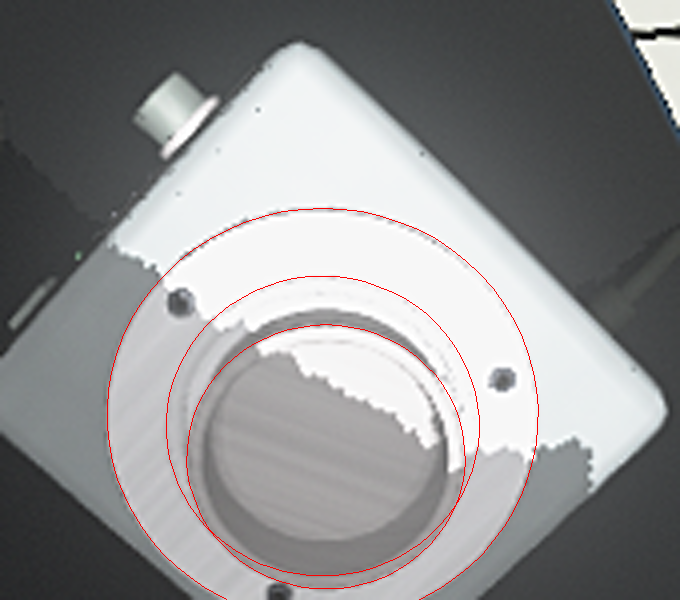

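>>> servo_tool:
  increments:
    - [1,-8,-35,0,0,0,0]
    - [1,-17,-78,0,0,0,0]
    - [1,-27,-122,0,0,0,0]
    - [1,-37,-168,0,0,0,0]
    - [1,-47,-214,0,0,0,0]
    - [1,-57,-260,0,0,0,0]
    - [1,-67,-306,0,0,0,0]
    - [1,-77,-350,0,0,0,0]
    - [1,-82,-375,0,0,0,0]
    - [1,-82,-375,0,0,0,0]

```text
t: 10.6
eef_pos: [0.431, -0.0304, 0.1787]
ee_rot: [-0.817, -3.032, 0.001]
force: [0.9, 0.3, 0.4]
opening: 0.0853
```

>>> servo_tool:
  increments:
    - [1,0,0,5,0,0,0]
    - [1,0,0,10,0,0,0]
    - [1,0,0,10,0,0,0]
    - [1,0,0,10,0,0,0]
    - [1,0,0,10,0,0,0]
    - [1,0,0,10,0,0,0]
    - [1,0,0,10,0,0,0]
    - [1,0,0,10,0,0,0]
    - [1,0,0,10,0,0,0]
    - [1,0,0,10,0,0,0]

```text
t: 11.6
eef_pos: [0.4323, -0.0282, 0.1693]
ee_rot: [0.812, 3.035, -0.0]
force: [-0.3, 0.7, -0.0]
opening: 0.0856
```

```bash
python3 -c "
from h import *
snap('w8'); crop('w8',200,120,110,90,7)
to([.4336,-.0281,.18])"
```

```text
t 11.65 pos [ 0.4323 -0.0282  0.1693] q [-0.25  0.14 -0.39  1.05  0.    0.27] shift [ -1.    0.7 -10.7] turn [0.   0.   0.03] F [-0.1  0.5  0.4] open 0.085
```

View pics/w8.png

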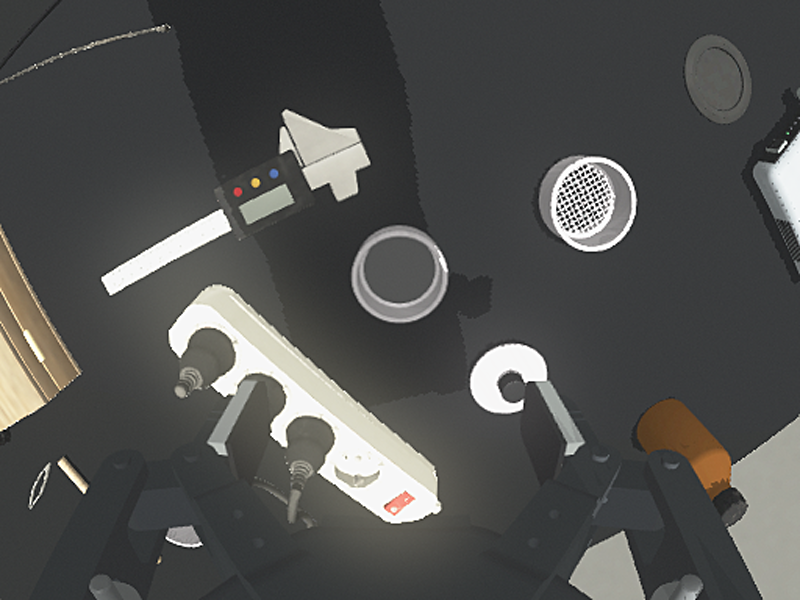

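View pics/w8_c.png

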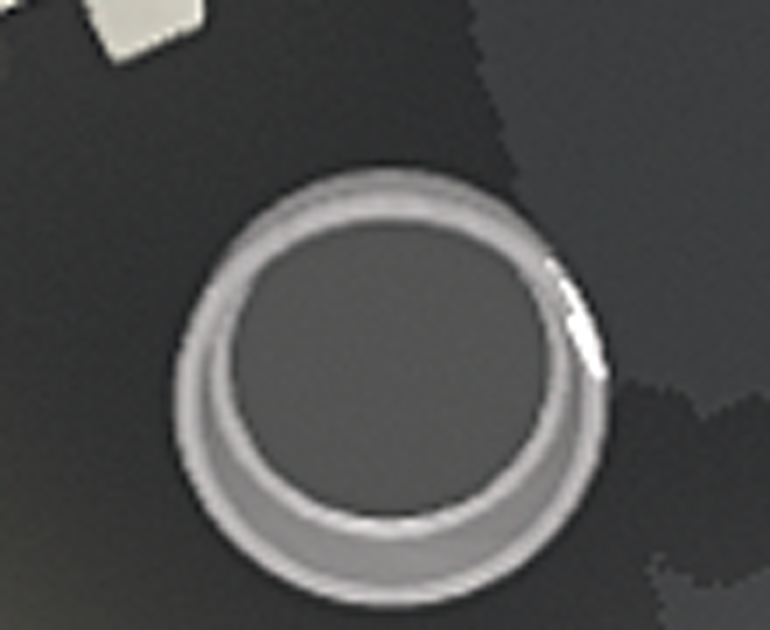

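```bash
python3 -c "
from h import *
c=fitc('w8',[(175,398),(608,397),(392,606),(225,268),(560,262)],200,120,7,.031,.0305,110,90,.027)
to([*c,.009])
"
```

```text
c [ 0.4353 -0.0261] r 0.0307 res mm [ 0.1 -0.2  0.1 -0.2  0.3]
t 11.65 pos [ 0.4323 -0.0282  0.1693] q [-0.25  0.14 -0.39  1.05  0.    0.27] shift [ -1.5   3.3 160.3] turn [0.   0.   0.03] F [-0.1  0.5  0.4] open 0.085
```

View pics/w8_o.png

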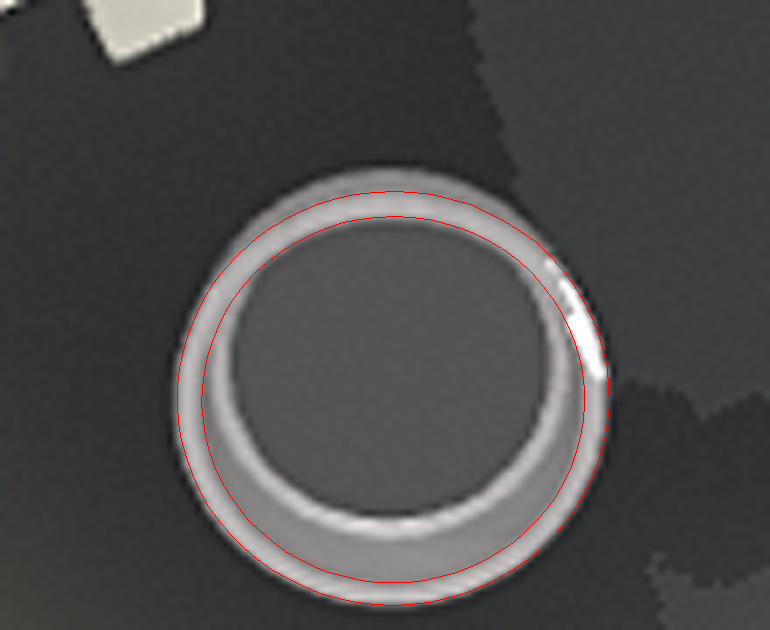

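>>> servo_tool:
  increments:
    - [1,-1.5,2.8,40,0,0,0]
    - [1,-1.5,2.8,80,0,0,0]
    - [1,-1.5,2.8,120,0,0,0]
    - [1,-1.5,2.8,150,0,0,0]
    - [1,-1.5,2.8,163,0,0,0]
    - [1,-1.5,2.8,163,0,0,0]
    - [1,-1.5,2.8,163,0,0,0]
    - [0.6,-1.5,2.8,163,0,0,0]
    - [0.5,-1.5,2.8,163,0,0,0]
    - [0.5,-1.5,2.8,163,0,0,0]
  squeeze: 40

```text
t: 12.65
eef_pos: [0.4358, -0.0267, 0.0076]
ee_rot: [0.812, 3.033, -0.0]
force: [-3.3, 1.4, 16.7]
opening: 0.0601
```

>>> servo_tool:
  increments:
    - [0.5,0,0,0,0,0,0]
    - [0.5,0,0,0,0,0,0]
    - [0.5,0,0,0,0,0,0]
    - [0.5,0,0,0,0,0,0]
    - [0.5,0,0,0,0,0,0]
    - [0.5,0,0,0,0,0,0]
    - [0.5,0,0,-10,0,0,0]
    - [0.5,0,0,-40,0,0,0]
    - [0.5,0,0,-80,0,0,0]
    - [0.5,0,0,-110,0,0,0]
  squeeze: 40

```text
t: 13.65
eef_pos: [0.4351, -0.0265, 0.1191]
ee_rot: [0.812, 3.033, 0.0]
force: [0.5, -0.4, -1.3]
opening: 0.0601
```

```bash
python3 -c "
from h import *
snap('w9'); crop('w9',120,190,270,190,3)
to([.5488,.3386,.18])"
```

```text
t 13.7 pos [ 0.4369 -0.0269  0.1227] q [-0.25  0.18 -0.48  0.91  0.    0.27] shift [ 85.3 372.7 -57.1] turn [0.1  0.37 0.04] F [ 1.1 -0.9  4.8] open 0.06
```

View pics/w9_c.png

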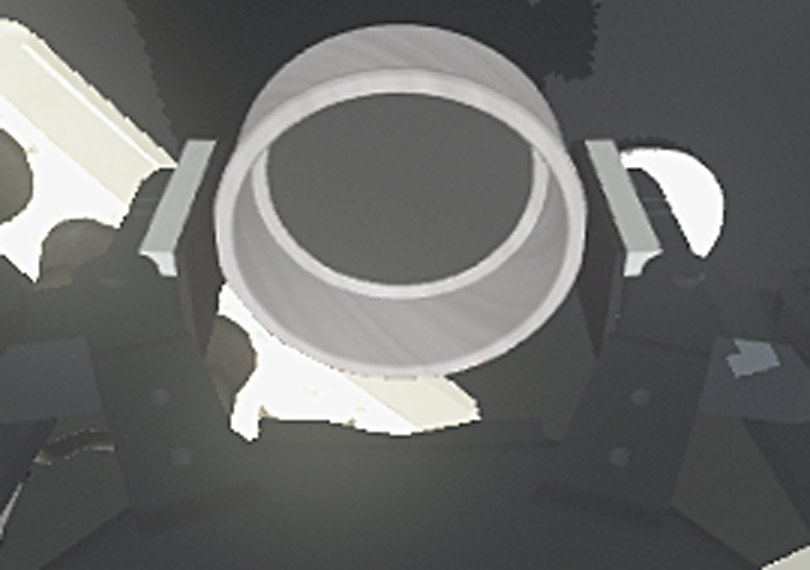

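```bash
cat >> h.py <<'E'
def held(name,pts,u0,v0,k,dz,w,h):
    d=np.load(name+".npz"); z=d["p"][2]+dz
    c=fitc(name,pts,u0,v0,k,z,.0305,w,h,.027)
    o=R.from_rotvec(d["rv"]).as_matrix().T@(np.array([*c,z])-d["p"])*1000; print("offset tool mm",o.round(2)); return o
E
python3 -c "
from h import *
o=held('w9',[(215,218),(586,216),(400,378),(400,70)],120,190,3,.0234,270,190)
"
```

```text
c [ 0.4346 -0.0254] r 0.0302 res mm [-0.2 -0.2  0.1  0.2]
offset tool mm [  0.95   0.71 -23.4 ]
```

View pics/w9_o.png

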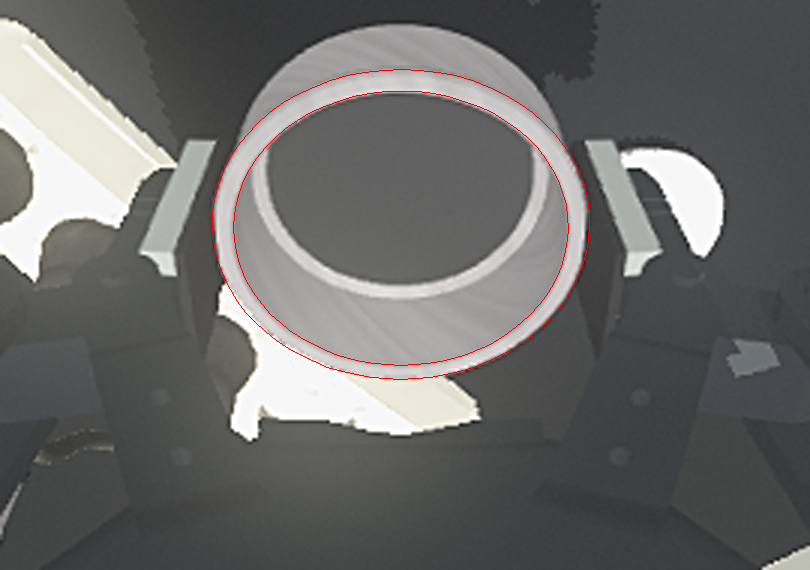

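>>> servo_tool:
  increments:
    - [0.5,6,26,-15,0,0,0]
    - [0.5,15,66,-37,0,0,0]
    - [0.5,25,110,-40,0,0,0]
    - [0.5,35,155,-40,0,0,0]
    - [0.5,45,200,-40,0,0,0]
    - [0.5,55,244,-40,0,0,0]
    - [0.5,65,288,-40,0,0,0]
    - [0.5,75,330,-40,0,0,0]
    - [0.5,82,360,-40,0,0,0]
    - [0.5,85.3,371.7,-40,0,0,0]

```text
t: 14.7
eef_pos: [0.547, 0.3406, 0.1563]
ee_rot: [0.809, 3.035, 0.001]
force: [-0.6, -1.5, -0.2]
opening: 0.0601
```

>>> servo_tool:
  increments:
    - [0.5,0,0,0,0,0,0]
    - [0.5,0,0,0,0,0,0]
    - [0.5,0,0,0,0,0,0]
    - [0.5,0,0,0,0,0,0]
    - [0.5,0,0,10,0,0,0]
    - [0.5,0,0,20,0,0,0]
    - [0.5,0,0,30,0,0,0]
    - [0.5,0,0,40,0,0,0]
    - [0.5,0,0,50,0,0,0]
    - [0.5,0,0,50,0,0,0]

```text
t: 15.7
eef_pos: [0.5461, 0.3378, 0.1045]
ee_rot: [-0.812, -3.033, 0.002]
force: [-0.8, -0.5, -0.6]
opening: 0.0599
```

```bash
python3 -c "
from h import *
snap('w10'); crop('w10',120,90,270,200,3)
to([.5489,.3377,.0786])"
```

```text
t 15.75 pos [0.5464 0.3379 0.1055] q [0.43 0.52 0.02 1.07 0.   0.95] shift [-2.3  1.1 26.9] turn [-0.06 -0.05  0.03] F [-0.6 -0.8 -1.6] open 0.0599
```

View pics/w10_c.png

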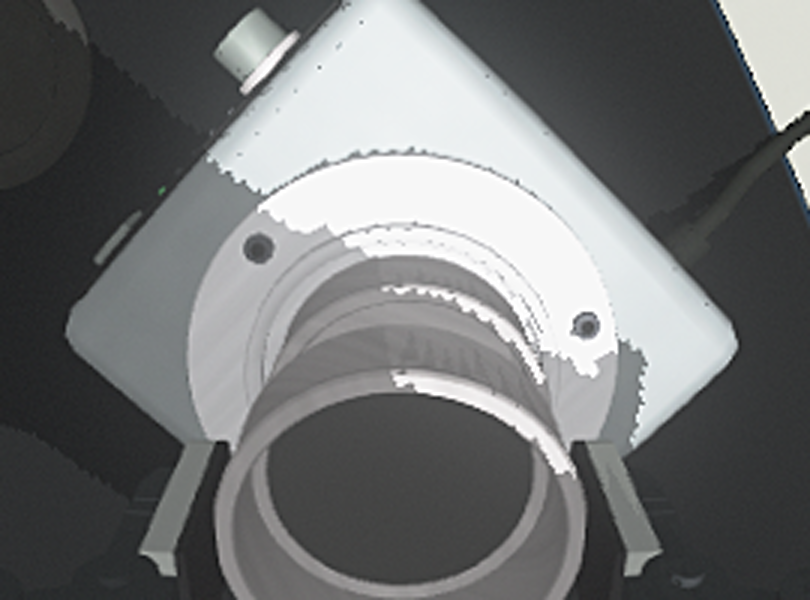

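>>> servo_tool:
  increments:
    - [0.5,-2.3,1.1,0,0,0,0]
    - [0.5,-2.3,1.1,3,0,0,0]
    - [0.5,-2.3,1.1,8,0,0,0]
    - [0.5,-2.3,1.1,13,0,0,0]
    - [0.5,-2.3,1.1,18,0,0,0]
    - [0.5,-2.3,1.1,21,0,0,0]
    - [0.5,-2.3,1.1,23,0,0,0]
    - [0.5,-2.3,1.1,24,0,0,0]
    - [0.5,-2.3,1.1,24,0,0,0]
    - [0.5,-2.3,1.1,24,0,0,0]

```text
t: 16.75
eef_pos: [0.5494, 0.3379, 0.0824]
ee_rot: [0.812, 3.035, 0.0]
force: [-0.0, 0.2, -1.5]
opening: 0.0601
```

```bash
python3 -c "
from h import *
to([.5489,.3377,.0786])"
```

```text
t 16.75 pos [0.5494 0.3379 0.0824] q [ 0.43  0.54 -0.01  1.02  0.    0.95] shift [ 0.3 -0.5  3.8] turn [0.01 0.01 0.03] F [-0.   0.2 -1.5] open 0.0601
```

>>> servo_tool:
  increments:
    - [0.5,0,-0.5,1,0,0,0]
    - [0.5,0,-0.5,2,0,0,0]
    - [0.5,0,-0.5,3,0,0,0]
    - [0.5,0,-0.5,4,0,0,0]
    - [0.5,0,-0.5,4.5,0,0,0]
    - [0.5,0,-0.5,5,0,0,0]
    - [0.5,0,-0.5,5,0,0,0]
    - [0.5,0,-0.5,5,0,0,0]
    - [0.5,0,-0.5,5,0,0,0]
    - [0.5,0,-0.5,5,0,0,0]

```text
t: 17.75
eef_pos: [0.5491, 0.3375, 0.0786]
ee_rot: [0.812, 3.034, 0.001]
force: [-5.4, -3.3, 17.2]
opening: 0.06
```

```bash
python3 -c "
from h import *
to([.5489,.3377,.0786])"
```

```text
t 17.75 pos [0.5491 0.3375 0.0786] q [ 0.42  0.54 -0.02  1.01 -0.    0.95] shift [0.3 0.1 0. ] turn [0.05 0.05 0.03] F [-5.4 -3.3 17.2] open 0.06
```

>>> servo_tool:
  increments:
    - [0.5,0,0,-0.7,0,0,0]
    - [0.6,0,0,-0.7,0,0,0]
    - [0.75,0,0,-0.7,0,0,0]
    - [0.9,0,0,-0.7,0,0,0]
    - [1,0,0,-0.7,0,0,0]
    - [1,0,0,-10,0,0,0]
    - [1,0,0,-45,0,0,0]
    - [1,0,0,-85,0,0,0]
    - [1,0,0,-110,0,0,0]
    - [1,0,0,-110,0,0,0]

```text
t: 18.75
eef_pos: [0.5505, 0.3381, 0.1916]
ee_rot: [0.811, 3.03, 0.006]
force: [-0.5, 0.8, -0.9]
opening: 0.0854
```

```bash
python3 -c "
from h import *
snap('w11'); crop('w11',170,90,170,150,4)
to([.4525,.106,.18])"
```

```text
t 18.8 pos [0.5499 0.3378 0.1894] q [0.42 0.48 0.19 1.27 0.   0.95] shift [ -31.4 -249.5    8.7] turn [0.16 0.11 0.03] F [-1.6  0.4 -0.4] open 0.0855
```

View pics/w11_c.png

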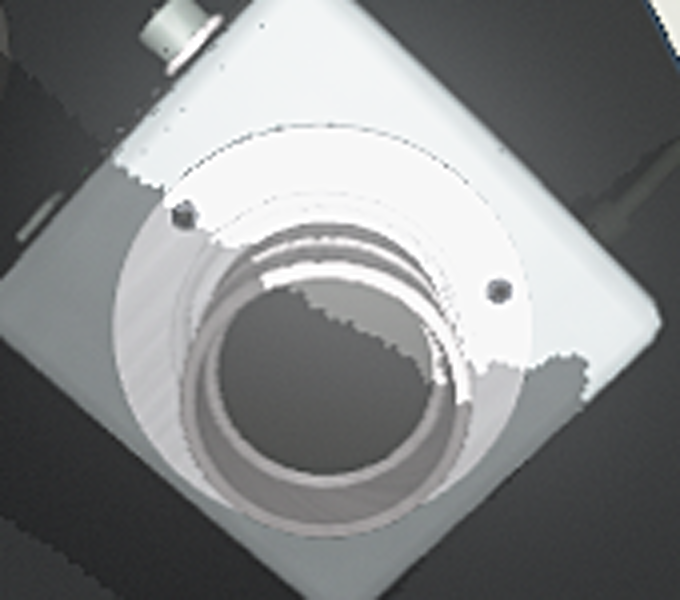

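```bash
python3 -c "
from h import *
c=fitc('w11',[(180,398),(474,395),(327,539),(327,262)],170,90,4,.102,.0305,170,150,.027)
"
```

```text
c [0.5496 0.3384] r 0.0305 res mm [ 0.  0. -0. -0.]
```

View pics/w11_o.png

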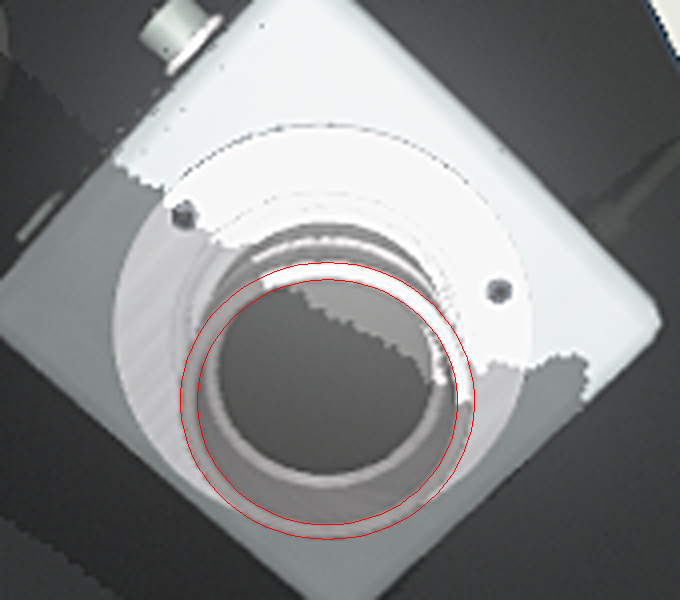

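>>> servo_tool:
  increments:
    - [1,-4,-30,0,0,0,0]
    - [1,-9,-74,0,0,0,0]
    - [1,-15,-118,0,0,0,0]
    - [1,-21,-162,0,0,0,0]
    - [1,-27,-206,5,0,0,0]
    - [1,-31,-240,10,0,0,0]
    - [1,-31.5,-249.5,15,0,0,0]
    - [1,-31.5,-249.5,18,0,0,0]
    - [1,-31.5,-249.5,18,0,0,0]
    - [1,-31.5,-249.5,18,0,0,0]

```text
t: 19.8
eef_pos: [0.4522, 0.1065, 0.1691]
ee_rot: [-0.811, -3.035, -0.0]
force: [0.7, -0.3, 0.7]
opening: 0.0856
```

```bash
python3 -c "
from h import *
to([.4525,.106,.17])
snap('w12'); crop('w12',200,120,110,90,7)
to([.4525,.106,.17])"
```

```text
t 19.8 pos [0.4522 0.1065 0.1691] q [ 0.06  0.19 -0.32  1.06  0.    0.58] shift [-0.5 -0.3 -0.9] turn [ 0.   -0.02  0.09] F [ 0.7 -0.3  0.7] open 0.0856
t 19.85 pos [0.4522 0.1065 0.1692] q [ 0.06  0.19 -0.32  1.06  0.    0.58] shift [-0.5 -0.2 -0.8] turn [ 0.   -0.01  0.1 ] F [-0.   0.2 -0.6] open 0.0855
```

View pics/w12_c.png

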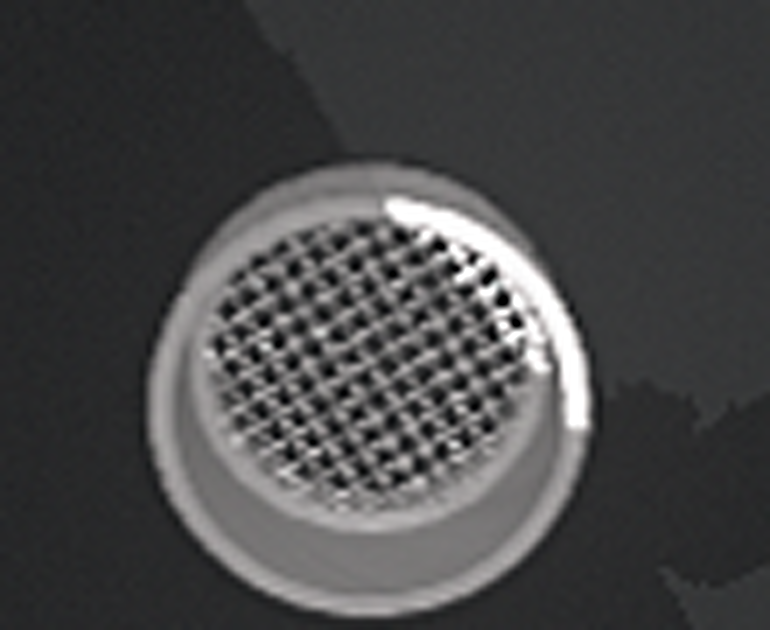

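```bash
python3 -c "
from h import *
c=fitc('w12',[(147,404),(592,404),(370,617),(370,192)],200,120,7,.037,.0305,110,90,.027)
to([*c,.010])
"
```

```text
c [0.4528 0.1062] r 0.0307 res mm [ 0.  0. -0. -0.]
t 19.85 pos [0.4522 0.1065 0.1692] q [ 0.06  0.19 -0.32  1.06  0.    0.58] shift [-7.000e-01  1.000e-01  1.592e+02] turn [ 0.   -0.01  0.1 ] F [-0.   0.2 -0.6] open 0.0855
```

View pics/w12_o.png

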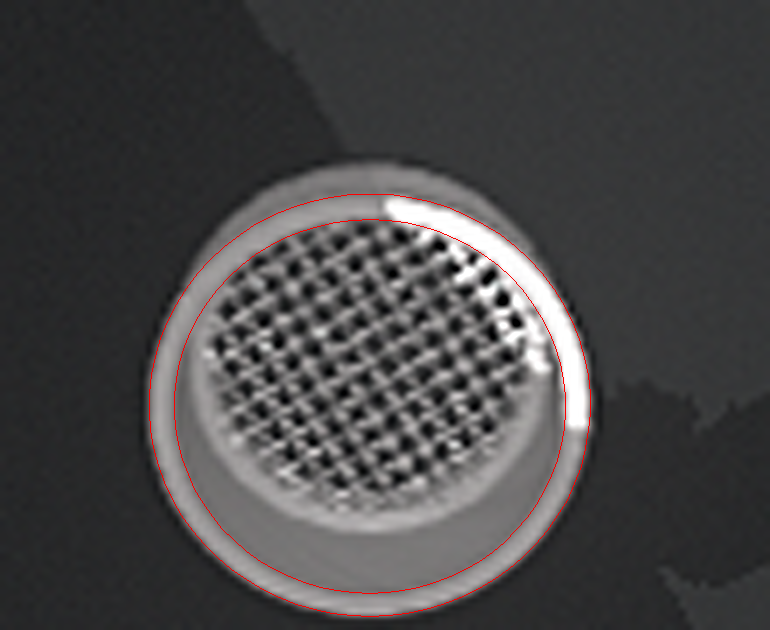

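>>> servo_tool:
  increments:
    - [1,-0.7,-0.5,40,0,0,0]
    - [1,-0.7,-0.5,80,0,0,0]
    - [1,-0.7,-0.5,120,0,0,0]
    - [1,-0.7,-0.5,150,0,0,0]
    - [1,-0.7,-0.5,160,0,0,0]
    - [1,-0.7,-0.5,160,0,0,0]
    - [1,-0.7,-0.5,160,0,0,0]
    - [0.6,-0.7,-0.5,160,0,0,0]
    - [0.5,-0.7,-0.5,160,0,0,0]
    - [0.5,-0.7,-0.5,160,0,0,0]
  squeeze: 40

```text
t: 20.85
eef_pos: [0.453, 0.1049, 0.0106]
ee_rot: [0.812, 3.033, 0.001]
force: [-3.0, 0.8, 13.1]
opening: 0.0592
```

>>> servo_tool:
  increments:
    - [0.5,0,0,0,0,0,0]
    - [0.5,0,0,0,0,0,0]
    - [0.5,0,0,0,0,0,0]
    - [0.5,0,0,-10,0,0,0]
    - [0.5,0,0,-40,0,0,0]
    - [0.5,0,0,-80,0,0,0]
    - [0.5,0,0,-110,0,0,0]
    - [0.5,0,0,-110,0,0,0]
    - [0.5,0,0,-110,0,0,0]
    - [0.5,0,0,-110,0,0,0]
  squeeze: 40

```text
t: 21.85
eef_pos: [0.4515, 0.1048, 0.1187]
ee_rot: [-0.812, -3.034, 0.001]
force: [-0.2, 0.0, -0.6]
opening: 0.0594
```

```bash
python3 -c "
from h import *
snap('w13'); crop('w13',120,190,270,190,3)
to([.5488,.3377,.18])"
```

```text
t 21.9 pos [0.4514 0.1047 0.1185] q [ 0.05  0.23 -0.42  0.92 -0.    0.58] shift [ 32.1 250.4 -61.6] turn [-0.05 -0.07  0.03] F [-0.1  0.9 -1.1] open 0.0592
```

View pics/w13_c.png

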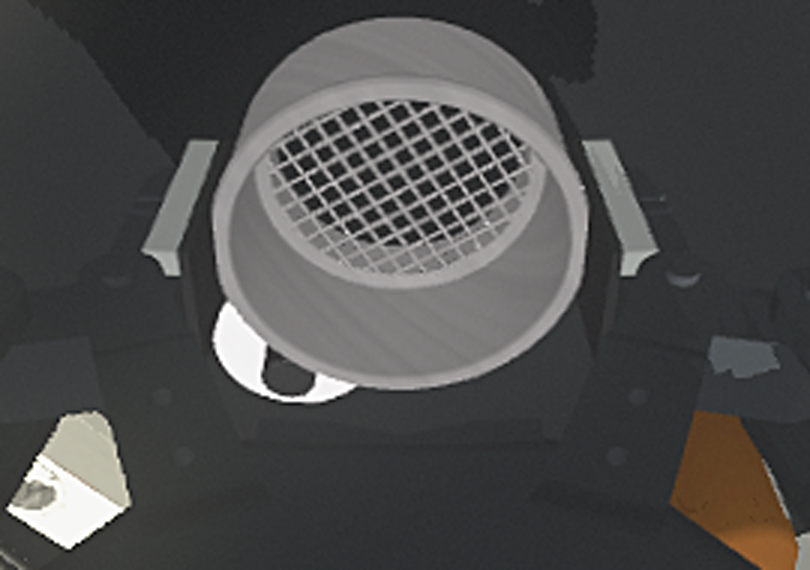

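```bash
python3 -c "
from h import *
o=held('w13',[(212,221),(588,219),(400,389),(400,76)],120,190,3,.0264,270,190)
"
```

```text
c [0.4508 0.1059] r 0.0302 res mm [-0.3 -0.3  0.2  0.3]
offset tool mm [  1.19   0.63 -26.4 ]
```

View pics/w13_o.png

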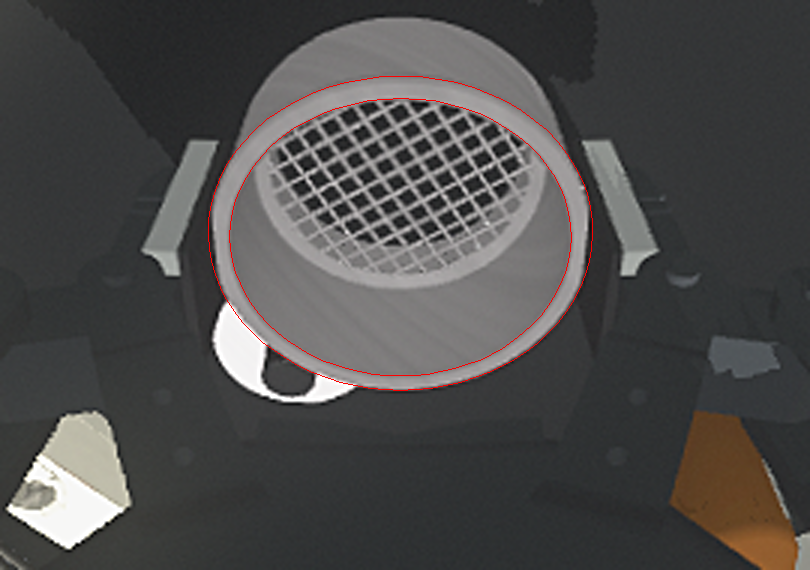

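>>> servo_tool:
  increments:
    - [0.5,4,30,-15,0,0,0]
    - [0.5,9,74,-26,0,0,0]
    - [0.5,15,118,-26,0,0,0]
    - [0.5,21,162,-26,0,0,0]
    - [0.5,26,206,-26,0,0,0]
    - [0.5,30,238,-26,0,0,0]
    - [0.5,31.6,250.6,-26,0,0,0]
    - [0.5,31.6,250.6,-26,0,0,0]
    - [0.5,31.6,250.6,-26,0,0,0]
    - [0.5,31.6,250.6,-26,0,0,0]

```text
t: 22.9
eef_pos: [0.5495, 0.3367, 0.145]
ee_rot: [-0.813, -3.034, 0.001]
force: [0.7, 0.0, -0.7]
opening: 0.0591
```

```bash
python3 -c "
from h import *
to([.5493,.3375,.1036])"
```

```text
t 22.9 pos [0.5495 0.3367 0.145 ] q [ 0.42  0.5   0.1   1.17 -0.    0.95] shift [ 0.5  0.6 41.4] turn [-0.05 -0.03 -0.01] F [ 0.7  0.  -0.7] open 0.0591
```

>>> servo_tool:
  increments:
    - [0.5,0.5,0.5,10,0,0,0]
    - [0.5,0.5,0.5,18,0,0,0]
    - [0.5,0.5,0.5,25,0,0,0]
    - [0.5,0.5,0.5,31,0,0,0]
    - [0.5,0.5,0.5,35,0,0,0]
    - [0.5,0.5,0.5,38,0,0,0]
    - [0.5,0.5,0.5,40,0,0,0]
    - [0.5,0.5,0.5,41,0,0,0]
    - [0.5,0.5,0.5,42,0,0,0]
    - [0.5,0.5,0.5,42,0,0,0]

```text
t: 23.9
eef_pos: [0.5498, 0.3384, 0.1037]
ee_rot: [0.812, 3.034, 0.001]
force: [-1.3, -0.7, 2.5]
opening: 0.0589
```

```bash
python3 -c "
from h import *
to([.5493,.3375,.1036])"
```

```text
t 23.9 pos [0.5498 0.3384 0.1037] q [ 0.43  0.53  0.02  1.07 -0.    0.95] shift [ 0.  -1.   0.1] turn [0.02 0.02 0.03] F [-1.3 -0.7  2.5] open 0.0589
```

>>> servo_tool:
  increments:
    - [0.5,0,-0.5,1,0,0,0]
    - [0.5,0,-0.5,1,0,0,0]
    - [0.5,0,-0.5,1,0,0,0]
    - [0.6,0,-0.5,0.3,0,0,0]
    - [0.8,0,-0.5,0.3,0,0,0]
    - [1,0,-0.5,0.3,0,0,0]
    - [1,0,-0.5,-10,0,0,0]
    - [1,0,-0.5,-40,0,0,0]
    - [1,0,-0.5,-80,0,0,0]
    - [1,0,-0.5,-95,0,0,0]

```text
t: 24.9
eef_pos: [0.5503, 0.3383, 0.2026]
ee_rot: [0.811, 3.031, 0.004]
force: [1.2, -0.5, 0.3]
opening: 0.0854
```

```bash
python3 -c "
from h import *
to([.532,-.3132,.20])
snap('w14'); crop('w14',170,90,170,150,4)
to([.532,-.3132,.20])"
```

```text
t 24.9 pos [0.5503 0.3383 0.2026] q [ 0.43  0.48  0.22  1.3  -0.    0.95] shift [-309.6 -573.5    1.4] turn [0.2  0.15 0.03] F [ 1.2 -0.5  0.3] open 0.0854
t 24.95 pos [0.5507 0.3385 0.2036] q [ 0.43  0.48  0.22  1.3  -0.    0.95] shift [-309.3 -573.9    1.9] turn [0.27 0.2  0.03] F [ 0.2 -0.5  1.9] open 0.0852
```

View pics/w14_c.png

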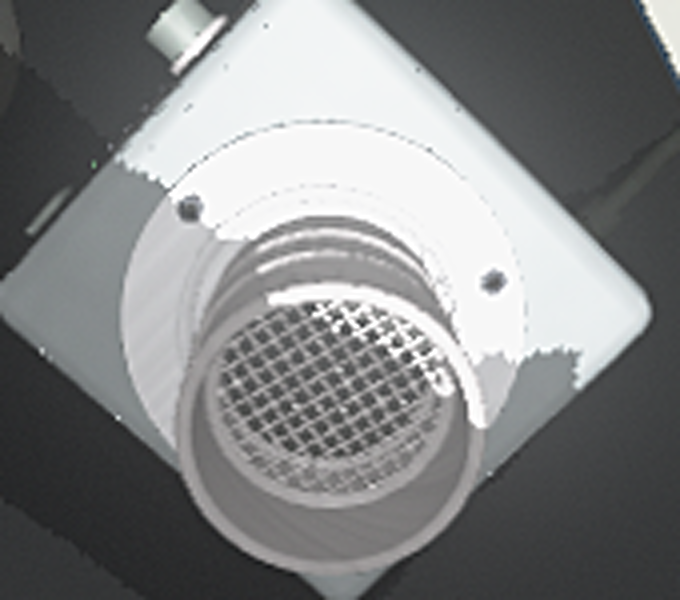

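```bash
python3 -c "
from h import *
c=fitc('w14',[(176,425),(486,421),(330,575),(330,283)],170,90,4,.130,.0305,170,150,.027)
"
```

```text
c [0.5497 0.3392] r 0.0302 res mm [-0.1 -0.1  0.1  0.1]
```

>>> servo_tool:
  increments:
    - [1,-16,-30,0,0,0,0]
    - [1,-38,-70,0,0,0,0]
    - [1,-60,-111,0,0,0,0]
    - [1,-82,-152,0,0,0,0]
    - [1,-104,-193,0,0,0,0]
    - [1,-126,-234,0,0,0,0]
    - [1,-148,-275,0,0,0,0]
    - [1,-170,-316,0,0,0,0]
    - [1,-192,-357,0,0,0,0]
    - [1,-214,-398,0,0,0,0]

```text
t: 25.95
eef_pos: [0.5356, -0.1156, 0.1987]
ee_rot: [0.812, 3.034, -0.0]
force: [0.6, 0.7, -0.2]
opening: 0.0852
```

>>> servo_tool:
  increments:
    - [1,-22,-41,0,0,0,0]
    - [1,-44,-82,0,0,0,0]
    - [1,-66,-123,0,0,0,0]
    - [1,-85,-158,5,0,0,0]
    - [1,-95,-176,12,0,0,0]
    - [1,-95,-176,20,0,0,0]
    - [1,-95,-176,25,0,0,0]
    - [1,-95,-176,25,0,0,0]
    - [1,-95,-176,25,0,0,0]
    - [1,-95,-176,25,0,0,0]

```text
t: 26.95
eef_pos: [0.5308, -0.3129, 0.1739]
ee_rot: [0.81, 3.035, -0.0]
force: [1.0, -0.1, 0.2]
opening: 0.0855
```

```bash
python3 -c "
from h import *
snap('w15'); crop('w15',200,120,110,90,7)
to([.532,-.3132,.20])"
```

```text
t 27.0 pos [ 0.5307 -0.3131  0.1738] q [-0.67  0.44  0.07  1.2   0.   -0.14] shift [ -1.2   0.5 -26.2] turn [-0.01  0.04  0.08] F [ 0.3 -0.2  0. ] open 0.0856
```

View pics/w15.png

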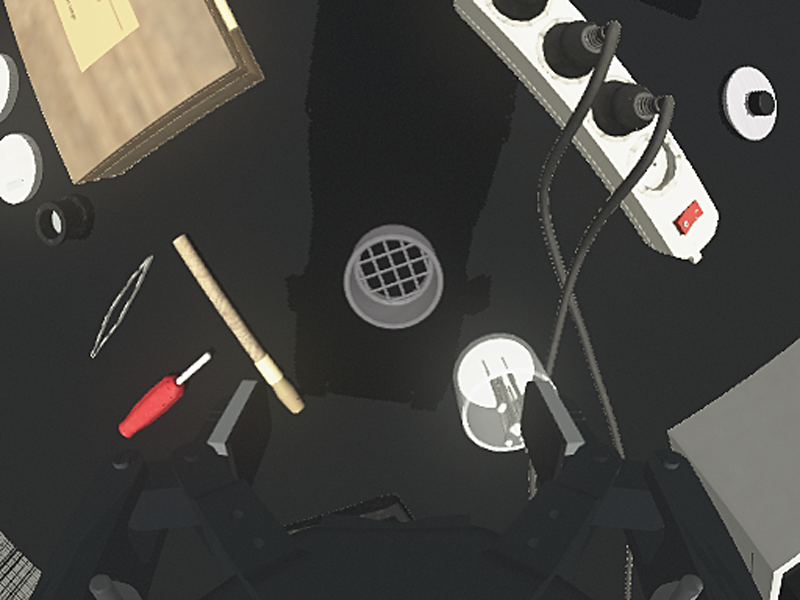

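View pics/w15_c.png

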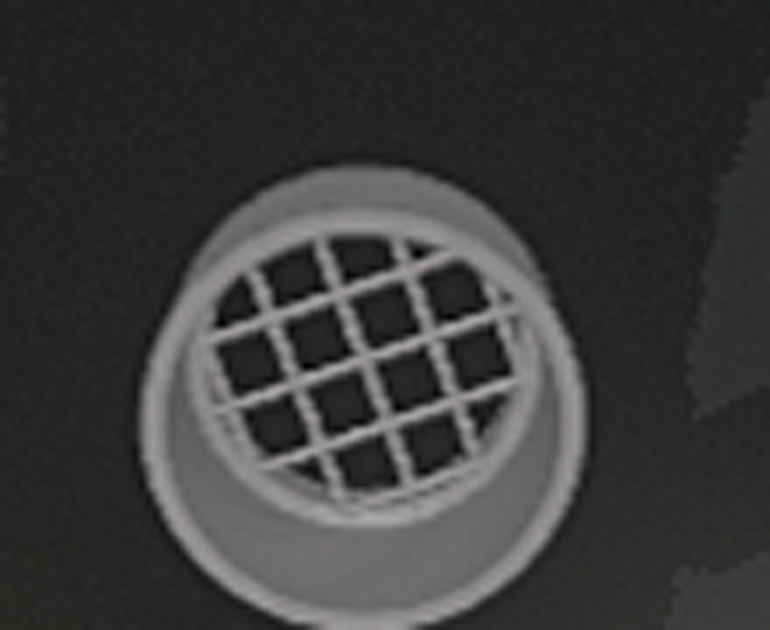

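```bash
python3 -c "
from h import *
c=fitc('w15',[(140,423),(586,422),(362,632),(362,211)],200,120,7,.045,.0305,110,90,.027)
print('jar', wr('w15',497*.64,372*.64,0.0), wr('w15',503*.64,407*.64,.082))
to([*c,.013])
"
```

```text
c [ 0.5323 -0.3147] r 0.0304 res mm [ 0.2  0.2 -0.2 -0.2]
jar [ 0.64890813 -0.28790493  0.        ] [ 0.62387995 -0.29028703  0.082     ]
t 27.0 pos [ 0.5307 -0.3131  0.1738] q [-0.67  0.44  0.07  1.2   0.   -0.14] shift [ -2.   -0.6 160.8] turn [-0.01  0.04  0.08] F [ 0.3 -0.2  0. ] open 0.0856
```

View pics/w15_o.png

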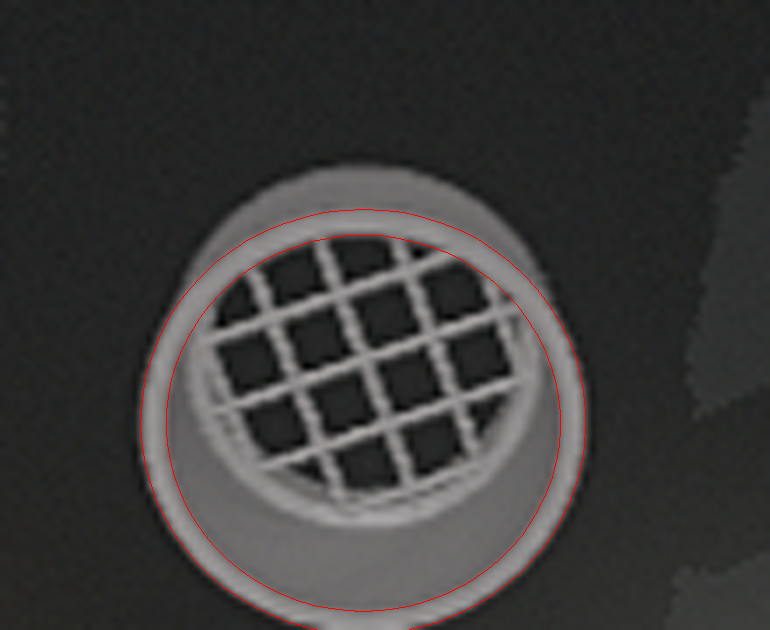

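>>> servo_tool:
  increments:
    - [1,-2,-1.2,35,0,0,0]
    - [1,-2,-1.2,70,0,0,0]
    - [1,-2,-1.2,105,0,0,0]
    - [1,-2,-1.2,135,0,0,0]
    - [1,-2,-1.2,155,0,0,0]
    - [1,-2,-1.2,162,0,0,0]
    - [1,-2,-1.2,162,0,0,0]
    - [1,-2,-1.2,162,0,0,0]
    - [0.6,-2,-1.2,162,0,0,0]
    - [0.5,-2,-1.2,162,0,0,0]
  squeeze: 40

```text
t: 28.0
eef_pos: [0.5321, -0.3162, 0.0125]
ee_rot: [0.812, 3.033, -0.001]
force: [-6.3, 4.5, 29.7]
opening: 0.0609
```

>>> servo_tool:
  increments:
    - [0.5,0,0,0,0,0,0]
    - [0.5,0,0,0,0,0,0]
    - [0.5,0,0,0,0,0,0]
    - [0.5,0,0,0,0,0,0]
    - [0.5,0,0,0,0,0,0]
    - [0.5,0,0,0,0,0,0]
    - [0.5,0,0,0,0,0,0]
    - [0.5,0,0,0,0,0,0]
    - [0.5,0,0,0,0,0,0]
    - [0.5,0,0,0,0,0,0]
  squeeze: 40

```text
t: 29.0
eef_pos: [0.5321, -0.3161, 0.0127]
ee_rot: [0.812, 3.033, -0.001]
force: [-1.9, 1.8, 11.0]
opening: 0.0607
```

>>> servo_tool:
  increments:
    - [0.5,0,0,-10,0,0,0]
    - [0.5,0,0,-40,0,0,0]
    - [0.5,0,0,-80,0,0,0]
    - [0.5,0,0,-120,0,0,0]
    - [0.5,0,0,-160,0,0,0]
    - [0.5,0,0,-190,0,0,0]
    - [0.5,0,0,-190,0,0,0]
    - [0.5,0,0,-190,0,0,0]
    - [0.5,0,0,-190,0,0,0]
    - [0.5,0,0,-190,0,0,0]

```text
t: 30.0
eef_pos: [0.5311, -0.3154, 0.2002]
ee_rot: [-0.812, -3.033, -0.001]
force: [0.0, 0.4, -1.8]
opening: 0.0604
```

```bash
python3 -c "
from h import *
snap('w16'); crop('w16',120,190,270,190,3)
to([.5497,.3378,.20])"
```

```text
t 30.05 pos [ 0.5312 -0.3155  0.2003] q [-0.67  0.44  0.13  1.27 -0.   -0.14] shift [310.3 575.2   1. ] turn [ 0.01 -0.1   0.03] F [ 0.   0.5 -1.6] open 0.0603
```

View pics/w16_c.png

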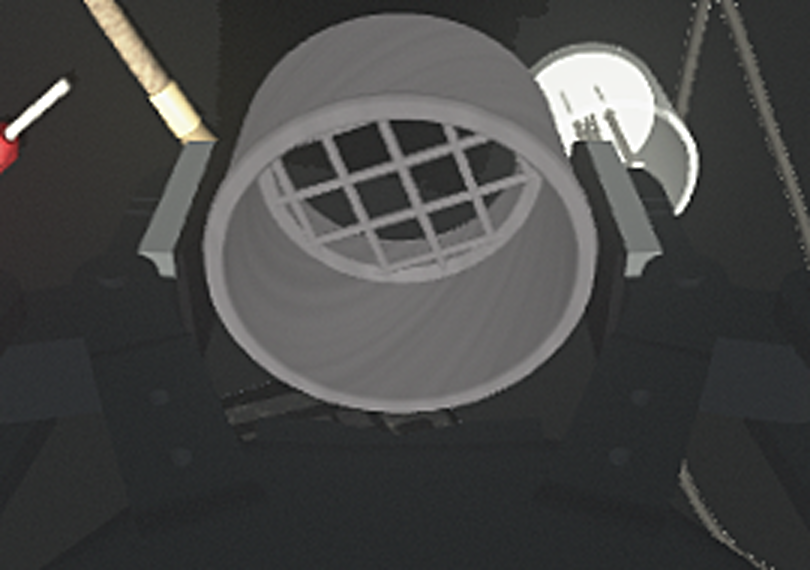

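```bash
python3 -c "
from h import *
o=held('w16',[(203,245),(599,243),(401,412),(401,92)],120,190,3,.0323,270,190)
"
```

```text
c [ 0.5303 -0.314 ] r 0.0304 res mm [-0.1 -0.1  0.1  0.1]
offset tool mm [  1.4    0.77 -32.3 ]
```

>>> servo_tool:
  increments:
    - [0.5,16,30,0,0,0,0]
    - [0.5,38,70,0,0,0,0]
    - [0.5,60,111,0,0,0,0]
    - [0.5,82,152,0,0,0,0]
    - [0.5,104,193,0,0,0,0]
    - [0.5,126,234,0,0,0,0]
    - [0.5,148,275,0,0,0,0]
    - [0.5,170,316,0,0,0,0]
    - [0.5,192,357,0,0,0,0]
    - [0.5,214,398,0,0,0,0]

```text
t: 31.05
eef_pos: [0.5445, 0.1379, 0.2008]
ee_rot: [-0.812, -3.034, 0.0]
force: [1.2, -0.4, -0.5]
opening: 0.0601
```

>>> servo_tool:
  increments:
    - [0.5,22,41,0,0,0,0]
    - [0.5,44,82,0,0,0,0]
    - [0.5,66,123,0,0,0,0]
    - [0.5,82,152,0,0,0,0]
    - [0.5,92,170,0,0,0,0]
    - [0.5,96,177,0,0,0,0]
    - [0.5,96,177,0,0,0,0]
    - [0.5,96,177,0,0,0,0]
    - [0.5,96,177,10,0,0,0]
    - [0.5,96,177,20,0,0,0]

```text
t: 32.05
eef_pos: [0.5504, 0.3363, 0.1806]
ee_rot: [0.814, 3.034, 0.0]
force: [-0.1, 0.5, -1.6]
opening: 0.0605
```

```bash
python3 -c "
from h import *
to([.5497,.3378,.1337]); snap('w17'); crop('w17',120,90,270,200,3)
to([.5497,.3378,.1337])"
```

```text
t 32.05 pos [0.5504 0.3363 0.1806] q [ 0.42  0.49  0.17  1.25 -0.    0.95] shift [ 1.4  0.9 46.9] turn [ 0.01  0.01 -0.03] F [-0.1  0.5 -1.6] open 0.0605
t 32.1 pos [0.5497 0.3362 0.1787] q [ 0.42  0.49  0.17  1.25 -0.    0.95] shift [ 0.8  1.5 45. ] turn [-0.11 -0.08 -0.03] F [ 1.  -0.1 -4.1] open 0.0606
```

View pics/w17_c.png

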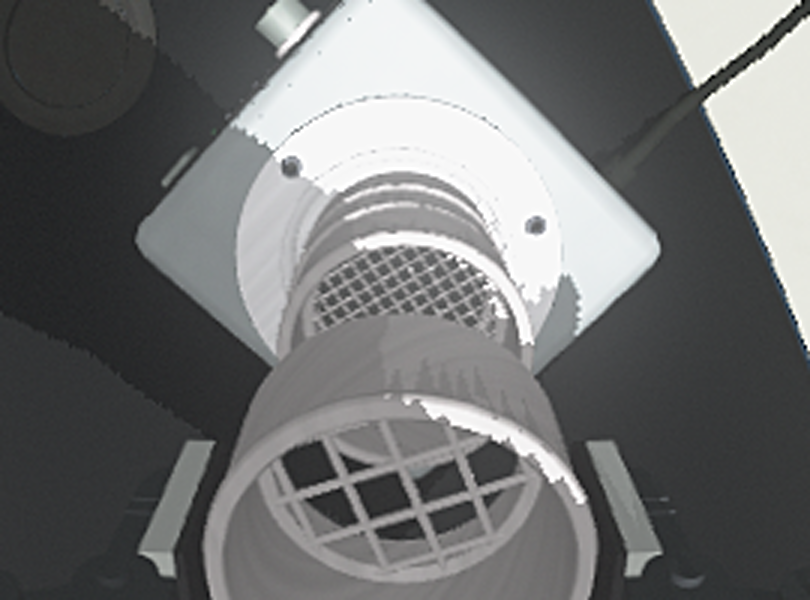

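>>> servo_tool:
  increments:
    - [0.5,0.8,1.2,5,0,0,0]
    - [0.5,0.8,1.2,13,0,0,0]
    - [0.5,0.8,1.2,21,0,0,0]
    - [0.5,0.8,1.2,28,0,0,0]
    - [0.5,0.8,1.2,34,0,0,0]
    - [0.5,0.8,1.2,37,0,0,0]
    - [0.5,0.8,1.2,40,0,0,0]
    - [0.5,0.8,1.2,42,0,0,0]
    - [0.5,0.8,1.2,43,0,0,0]
    - [0.5,0.8,1.2,43,0,0,0]

```text
t: 33.1
eef_pos: [0.5502, 0.3387, 0.1383]
ee_rot: [0.812, 3.035, 0.0]
force: [0.7, 0.3, -0.9]
opening: 0.0603
```

```bash
python3 -c "
from h import *
to([.5497,.3378,.1337])"
```

```text
t 33.1 pos [0.5502 0.3387 0.1383] q [0.43 0.51 0.09 1.15 0.   0.95] shift [-0.  -1.   4.6] turn [0.01 0.   0.03] F [ 0.7  0.3 -0.9] open 0.0603
```

>>> servo_tool:
  increments:
    - [0.5,0,-0.8,1,0,0,0]
    - [0.5,0,-0.8,2,0,0,0]
    - [0.5,0,-0.8,3,0,0,0]
    - [0.5,0,-0.8,4,0,0,0]
    - [0.5,0,-0.8,4.5,0,0,0]
    - [0.5,0,-0.8,5,0,0,0]
    - [0.5,0,-0.8,5.3,0,0,0]
    - [0.5,0,-0.8,5.3,0,0,0]
    - [0.5,0,-0.8,5.3,0,0,0]
    - [0.5,0,-0.8,5.3,0,0,0]

```text
t: 34.1
eef_pos: [0.5498, 0.338, 0.1337]
ee_rot: [0.812, 3.034, 0.001]
force: [-1.8, -2.1, 7.6]
opening: 0.0603
```

```bash
python3 -c "
from h import *
to([.5497,.3378,.1337])"
```

```text
t 34.1 pos [0.5498 0.338  0.1337] q [ 0.43  0.51  0.08  1.14 -0.    0.95] shift [ 0.  -0.2  0. ] turn [0.03 0.03 0.03] F [-1.8 -2.1  7.6] open 0.0603
```

Seated at exactly the expected height. Release, rise, and look.

>>> servo_tool:
  increments:
    - [0.5,0,0,0,0,0,0]
    - [0.6,0,0,-0.5,0,0,0]
    - [0.75,0,0,-0.5,0,0,0]
    - [0.9,0,0,-0.5,0,0,0]
    - [1,0,0,-0.5,0,0,0]
    - [1,0,0,-10,0,0,0]
    - [1,0,0,-45,0,0,0]
    - [1,0,0,-80,0,0,0]
    - [1,0,0,-90,0,0,0]
    - [1,0,0,-90,0,0,0]

```text
t: 35.1
eef_pos: [0.5505, 0.3383, 0.2249]
ee_rot: [0.812, 3.032, 0.003]
force: [0.3, 0.5, -0.5]
opening: 0.0855
```

```bash
python3 -c "
from h import *
snap('w18'); crop('w18',170,90,170,150,4)
to([.5508,.0035,.17])"
```

```text
t 35.15 pos [0.5499 0.3381 0.2232] q [0.43 0.48 0.27 1.36 0.   0.95] shift [-167.8 -289.5   53.1] turn [0.04 0.03 0.03] F [-1.   0.  -0.9] open 0.0853
```

View pics/w18_c.png

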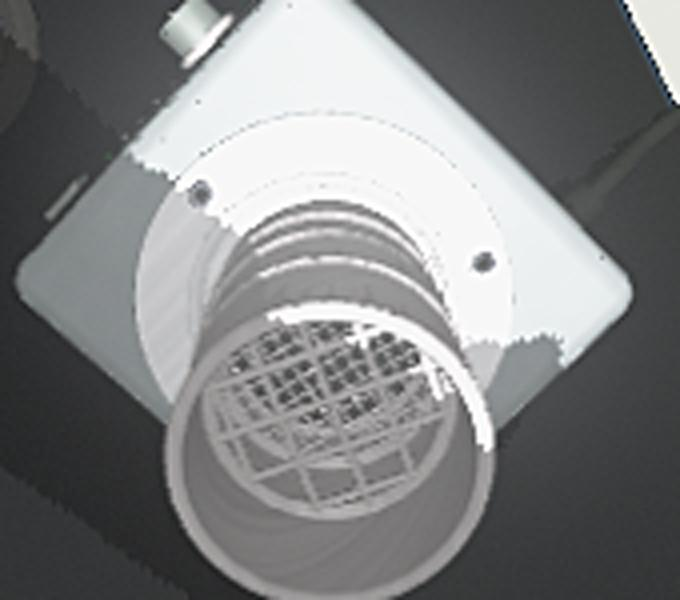

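>>> servo_tool:
  increments:
    - [1,-18,-31,0,0,0,0]
    - [1,-40,-69,0,0,0,0]
    - [1,-62,-107,0,0,0,0]
    - [1,-84,-145,0,0,0,0]
    - [1,-106,-183,0,0,0,0]
    - [1,-128,-221,10,0,0,0]
    - [1,-148,-256,25,0,0,0]
    - [1,-164,-284,43,0,0,0]
    - [1,-168,-290,54,0,0,0]
    - [1,-168,-290,54,0,0,0]

```text
t: 36.15
eef_pos: [0.5491, 0.0022, 0.1667]
ee_rot: [-0.814, -3.03, 0.001]
force: [0.3, 0.5, -0.2]
opening: 0.0854
```

>>> servo_tool:
  increments:
    - [1,0,0,5,0,0,0]
    - [0.8,0,0,5,0,0,0]
    - [0.7,0,0,5,0,0,0]
    - [0.7,0,0,5,0,0,0]
    - [0.7,0,0,5,0,0,0]
    - [0.7,0,0,5,0,0,0]
    - [0.7,0,0,5,0,0,0]
    - [0.7,0,0,5,0,0,0]
    - [0.7,0,0,5,0,0,0]
    - [0.7,0,0,5,0,0,0]

```text
t: 37.15
eef_pos: [0.5504, 0.0028, 0.164]
ee_rot: [0.812, 3.035, 0.0]
force: [0.7, 0.1, -0.4]
opening: 0.0599
```

```bash
python3 -c "
from h import *
snap('w19'); crop('w19',200,120,110,90,7)
to([.5508,.0035,.17])"
```

```text
t 37.2 pos [0.5504 0.0028 0.164 ] q [-0.14  0.33 -0.13  1.11 -0.    0.38] shift [ 0.   0.8 -6. ] turn [-0.   -0.    0.02] F [ 0.8 -0.4  0.6] open 0.0598
```

View pics/w19_c.png

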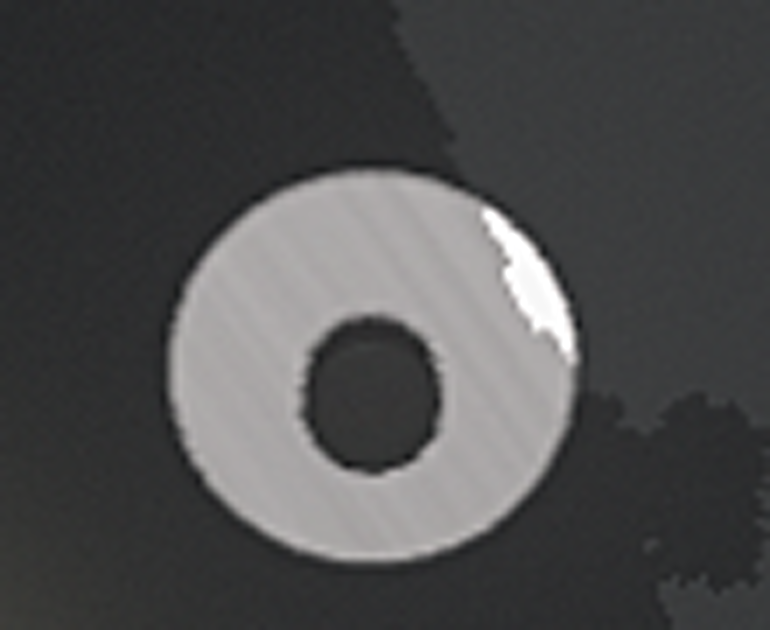

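```bash
python3 -c "
from h import *
crop('w18',190,150,130,100,6)"
```

```text
(no output)
```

View pics/w18_c.png

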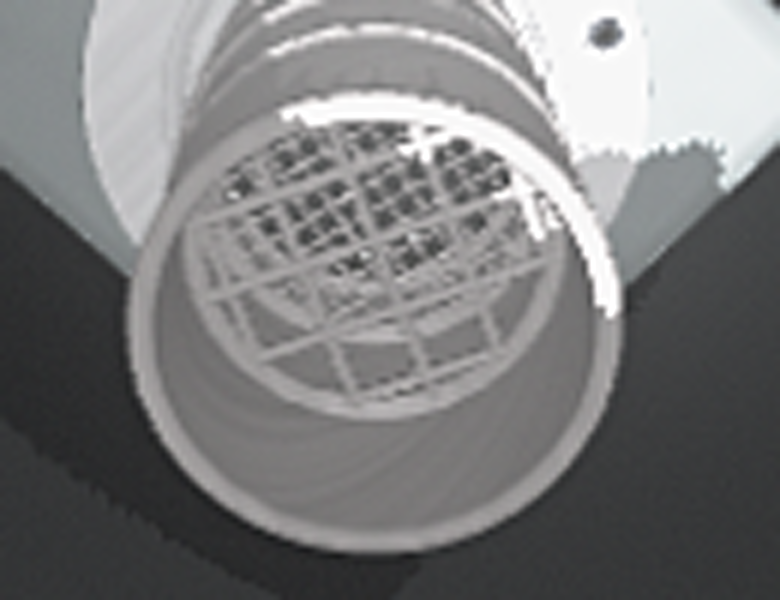

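```bash
python3 -c "
from h import *
c=fitc('w18',[(126,325),(624,322),(375,553),(375,91)],190,150,6,.166,.0305,130,100,.027)
c=fitc('w19',[(170,365),(578,362),(374,169),(374,566)],200,120,7,.012,.03,110,90)
overlay('w19',[(*c,.012,.03),(*c,.03,.01)],200,120,110,90,7,'w19_o')
to([*c,.014])
"
```

```text
c [0.5496 0.339 ] r 0.0305 res mm [-0. -0.  0.  0.]
c [0.5516 0.003 ] r 0.0303 res mm [-0.2 -0.2  0.2  0.2]
t 37.2 pos [0.5504 0.0028 0.164 ] q [-0.14  0.33 -0.13  1.11 -0.    0.38] shift [ -0.9   0.7 150. ] turn [-0.   -0.    0.02] F [ 0.8 -0.4  0.6] open 0.0598
```

View pics/w19_o.png

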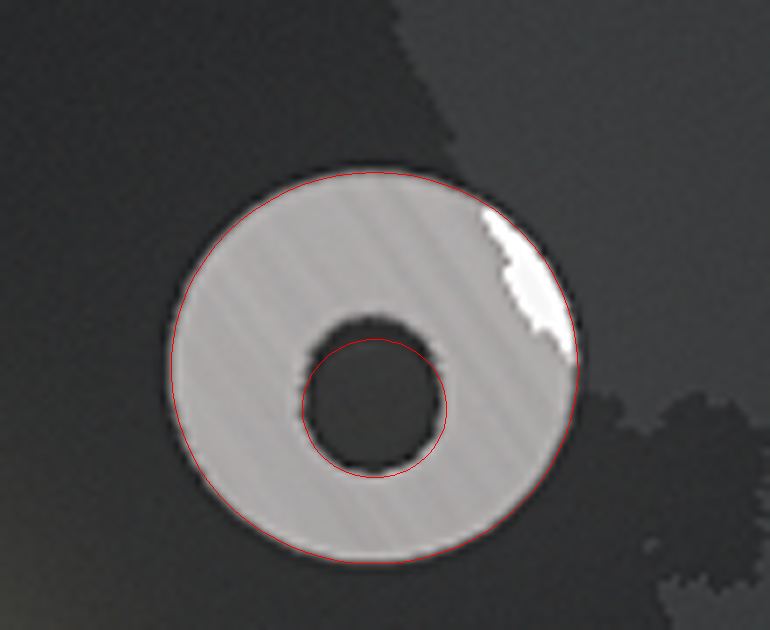

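View pics/w18_o.png

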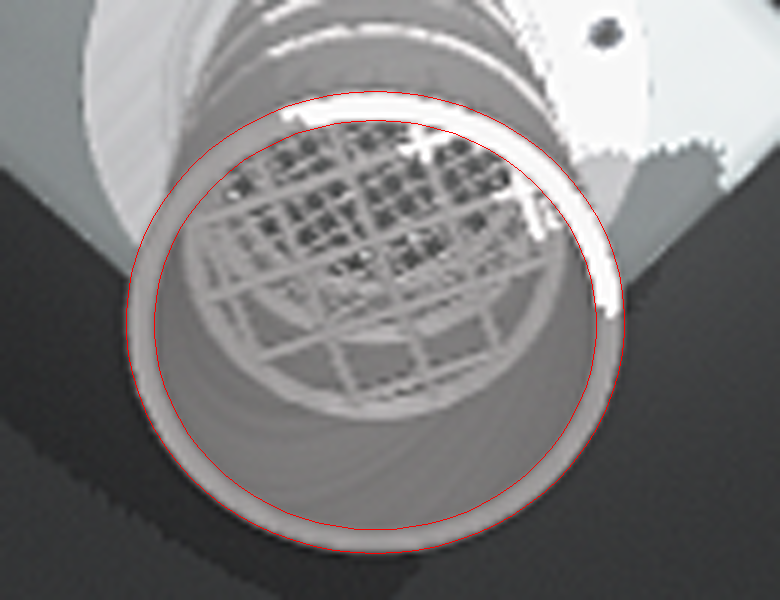

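>>> servo_tool:
  increments:
    - [0.7,-0.6,0.1,40,0,0,0]
    - [0.7,-0.6,0.1,80,0,0,0]
    - [0.7,-0.6,0.1,115,0,0,0]
    - [0.7,-0.6,0.1,140,0,0,0]
    - [0.7,-0.6,0.1,149,0,0,0]
    - [0.7,-0.6,0.1,149,0,0,0]
    - [0.7,-0.6,0.1,149,0,0,0]
    - [0.5,-0.6,0.1,149,0,0,0]
    - [0.3,-0.6,0.1,149,0,0,0]
    - [0.15,-0.6,0.1,149,0,0,0]
  squeeze: 40

```text
t: 38.2
eef_pos: [0.5515, 0.0026, 0.0158]
ee_rot: [0.812, 3.033, 0.0]
force: [-3.9, 1.8, 13.8]
opening: 0.0182
```

>>> servo_tool:
  increments:
    - [0.1,0,0,0,0,0,0]
    - [0.1,0,0,0,0,0,0]
    - [0.1,0,0,0,0,0,0]
    - [0.1,0,0,0,0,0,0]
    - [0.1,0,0,0,0,0,0]
    - [0.1,0,0,0,0,0,0]
    - [0.1,0,0,0,0,0,0]
    - [0.1,0,0,0,0,0,0]
    - [0.1,0,0,0,0,0,0]
    - [0.1,0,0,0,0,0,0]

```text
t: 39.2
eef_pos: [0.5515, 0.0026, 0.0159]
ee_rot: [0.812, 3.033, 0.0]
force: [-1.3, 0.6, 8.5]
opening: 0.018
```

```bash
python3 -c "
from h import *
to([.5498,.338,.25])"
```

```text
t 39.2 pos [0.5515 0.0026 0.0159] q [-0.14  0.46 -0.37  0.74  0.    0.38] shift [ 168.7  289.8 -234.2] turn [0.03 0.07 0.03] F [-1.3  0.6  8.5] open 0.018
```

>>> servo_tool:
  increments:
    - [0.1,0,0,-10,0,0,0]
    - [0.1,0,0,-40,0,0,0]
    - [0.1,0,0,-80,0,0,0]
    - [0.1,0,0,-120,0,0,0]
    - [0.1,0,0,-160,0,0,0]
    - [0.1,0,0,-195,0,0,0]
    - [0.1,0,0,-215,0,0,0]
    - [0.1,0,0,-215,0,0,0]
    - [0.1,0,0,-215,0,0,0]
    - [0.1,0,0,-215,0,0,0]

```text
t: 40.2
eef_pos: [0.5504, 0.0027, 0.229]
ee_rot: [-0.812, -3.033, 0.0]
force: [-0.2, 0.1, -1.1]
opening: 0.0178
```

```bash
python3 -c "
from h import *
snap('w20'); crop('w20',120,190,270,190,3)
to([.5498,.338,.23])"
```

```text
t 40.25 pos [0.5504 0.0027 0.2289] q [-0.14  0.31  0.01  1.28 -0.    0.38] shift [168.  290.1  -1. ] turn [-0.04 -0.1   0.03] F [ 0.1  0.5 -1.3] open 0.0183
```

View pics/w20_c.png

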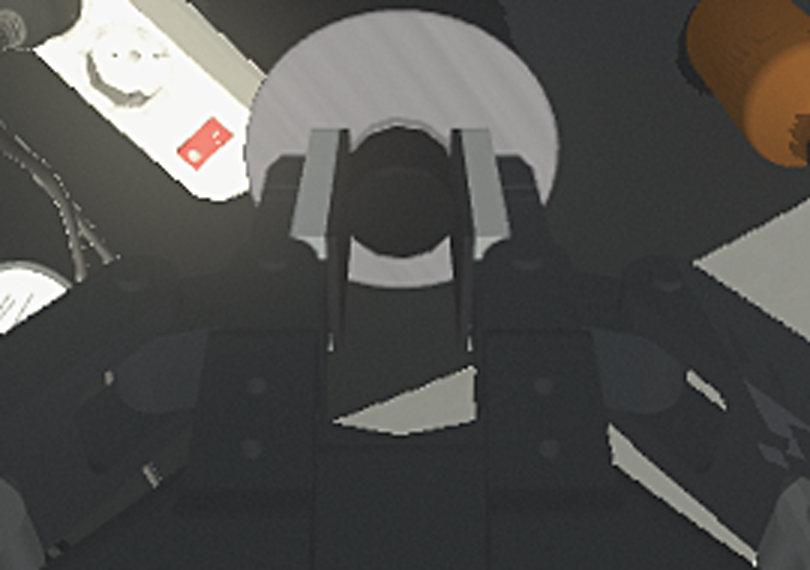

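```bash
python3 -c "
from h import *
o=held('w20',[(246,145),(559,143),(402,10),(402,288)],120,190,3,-.0039,270,190)
"
```

```text
c [0.5505 0.0039] r 0.0298 res mm [-0.3 -0.3  0.3  0.2]
offset tool mm [0.52 1.11 3.9 ]
```

>>> servo_tool:
  increments:
    - [0.1,18,31,-5,0,0,0]
    - [0.1,40,69,-5,0,0,0]
    - [0.1,62,107,-5,0,0,0]
    - [0.1,84,145,-5,0,0,0]
    - [0.1,106,183,-5,0,0,0]
    - [0.1,128,221,-5,0,0,0]
    - [0.1,148,256,-5,0,0,0]
    - [0.1,162,280,-5,0,0,0]
    - [0.1,167,289,-5,0,0,0]
    - [0.1,167,289,-5,0,0,0]

```text
t: 41.25
eef_pos: [0.5503, 0.3372, 0.2339]
ee_rot: [-0.81, -3.034, 0.002]
force: [0.7, -0.1, -1.0]
opening: 0.0178
```

>>> servo_tool:
  increments:
    - [0.1,0,0,0,0,0,0]
    - [0.1,0,0,0,0,0,0]
    - [0.1,0,0,10,0,0,0]
    - [0.1,0,0,20,0,0,0]
    - [0.1,0,0,30,0,0,0]
    - [0.1,0,0,36,0,0,0]
    - [0.1,0,0,40,0,0,0]
    - [0.1,0,0,40,0,0,0]
    - [0.1,0,0,40,0,0,0]
    - [0.1,0,0,40,0,0,0]

```text
t: 42.25
eef_pos: [0.5509, 0.3365, 0.1954]
ee_rot: [0.812, 3.034, 0.001]
force: [-0.4, -0.1, -1.4]
opening: 0.0176
```

```bash
python3 -c "
from h import *
snap('w21'); crop('w21',120,140,270,200,3)
to([.5498,.338,.1729])"
```

```text
t 42.3 pos [0.5508 0.3365 0.1953] q [0.42 0.48 0.2  1.29 0.   0.95] shift [ 1.7  0.8 22.4] turn [0.03 0.02 0.03] F [-0.1 -0.4 -1.2] open 0.0184
```

View pics/w21_c.png

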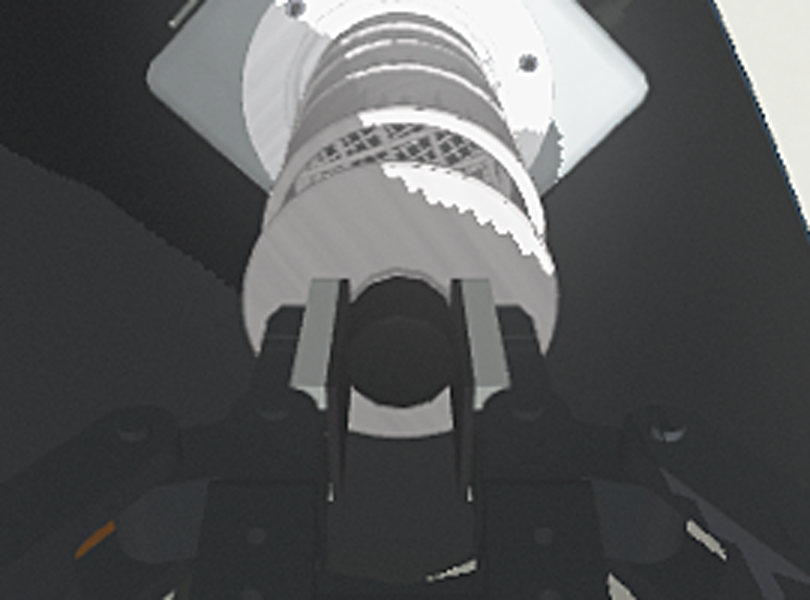

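>>> servo_tool:
  increments:
    - [0.1,2.3,0.8,2,0,0,0]
    - [0.1,2.3,0.8,5,0,0,0]
    - [0.1,2.3,0.8,8,0,0,0]
    - [0.1,2.3,0.8,11,0,0,0]
    - [0.1,2.3,0.8,14,0,0,0]
    - [0.1,2.3,0.8,17,0,0,0]
    - [0.1,2.3,0.8,19,0,0,0]
    - [0.1,2.3,0.8,21,0,0,0]
    - [0.1,2.3,0.8,22,0,0,0]
    - [0.1,2.3,0.8,22.5,0,0,0]

```text
t: 43.3
eef_pos: [0.5492, 0.3383, 0.1728]
ee_rot: [0.812, 3.034, 0.0]
force: [-2.3, -0.2, 7.5]
opening: 0.0181
```

>>> servo_tool:
  increments:
    - [0.1,0,0,0,0,0,0]
    - [0.1,0,0,0,0,0,0]
    - [0.1,0,0,0,0,0,0]
    - [0.1,0,0,0,0,0,0]
    - [0.1,0,0,0,0,0,0]
    - [0.1,0,0,0,0,0,0]
    - [0.1,0,0,0,0,0,0]
    - [0.1,0,0,0,0,0,0]
    - [0.1,0,0,0,0,0,0]
    - [0.1,0,0,0,0,0,0]

```text
t: 44.3
eef_pos: [0.5492, 0.3383, 0.1729]
ee_rot: [0.812, 3.034, 0.0]
force: [-1.5, -0.3, 4.8]
opening: 0.0179
```

```bash
python3 -c "
from h import *
to([.5498,.338,.1729])
snap('w22'); crop('w22',120,140,270,200,3)"
```

```text
t 44.3 pos [0.5492 0.3383 0.1729] q [ 0.43  0.49  0.15  1.23 -0.    0.95] shift [-0.7  0.1 -0. ] turn [0.02 0.02 0.03] F [-1.5 -0.3  4.8] open 0.0179
```

View pics/w22_c.png

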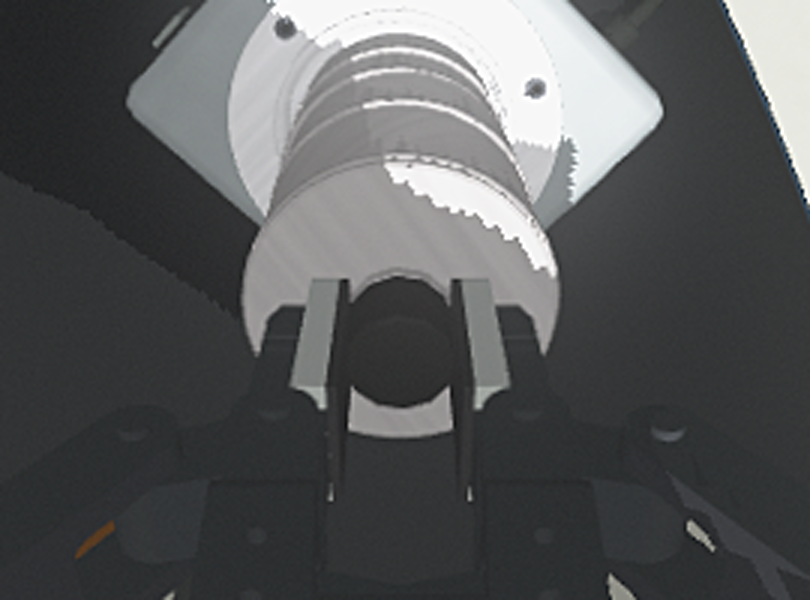

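>>> servo_tool:
  increments:
    - [0.2,0,0,-0.4,0,0,0]
    - [0.35,0,0,-0.4,0,0,0]
    - [0.6,0,0,-0.4,0,0,0]
    - [0.7,0,0,-0.4,0,0,0]
    - [0.7,0,0,-5,0,0,0]
    - [0.7,0,0,-20,0,0,0]
    - [0.7,0,0,-50,0,0,0]
    - [0.7,0,0,-75,0,0,0]
    - [0.7,0,0,-75,0,0,0]
    - [0.7,0,0,-75,0,0,0]

```text
t: 45.35
eef_pos: [0.5493, 0.3384, 0.2478]
ee_rot: [0.812, 3.034, 0.001]
force: [-0.7, -0.3, -0.6]
opening: 0.0598
```

>>> servo_tool:
  increments:
    - [0.7,-5,-30,0,0,0,0]
    - [0.7,-10,-65,0,0,0,0]
    - [0.7,-15,-100,0,0,0,0]
    - [0.7,-20,-130,0,0,0,0]
    - [0.7,-20,-150,0,0,0,0]
    - [0.7,-20,-150,0,0,0,0]
    - [0.7,-20,-150,0,0,0,0]
    - [0.7,-20,-150,0,0,0,0]
    - [0.7,-20,-150,0,0,0,0]
    - [0.7,-20,-150,0,0,0,0]

```text
t: 46.35
eef_pos: [0.4916, 0.1988, 0.2472]
ee_rot: [-0.811, -3.035, 0.0]
force: [-0.5, -0.3, -0.1]
opening: 0.0597
```

```bash
python3 -c "
from h import *
snap('w23')
from cell import imaging
c=imaging.read_camera('scene')
g=c['frame'][:,:,::-1][110:290,170:410]
cv2.imwrite('pics/sc23.png',cv2.resize(g,(800,600),interpolation=cv2.INTER_CUBIC))
K,E=c['K'],c['extrinsics']
for z in (.054,.080,.102,.130,.166,.187):
    q=E[:3,:3].T@(np.array([.5493,.3383,z])-E[:3,3]); u=K[0,2]+K[0,0]*q[0]/-q[2]; v=K[1,2]-K[1,1]*q[1]/-q[2]; print(z,((u-170)*800/240).round(),((v-110)*600/180).round())
t=imaging.read_camera('top')['frame'][:,:,::-1]
cv2.imwrite('pics/top23.png',cv2.resize(t,(800,600),interpolation=cv2.INTER_CUBIC))
"
```

```text
0.054 393.0 141.0
0.08 394.0 118.0
0.102 395.0 98.0
0.13 396.0 73.0
0.166 398.0 39.0
0.187 399.0 20.0
```

View pics/w23.png

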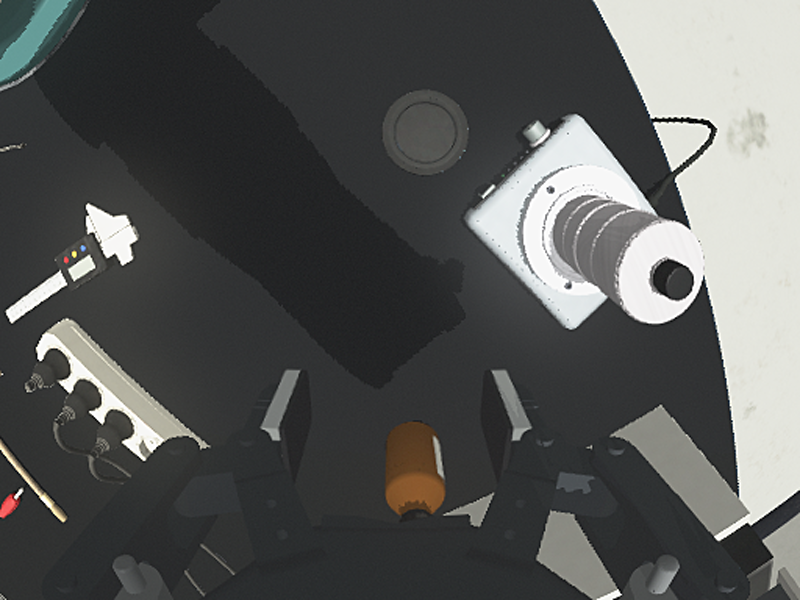

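View pics/sc23.png

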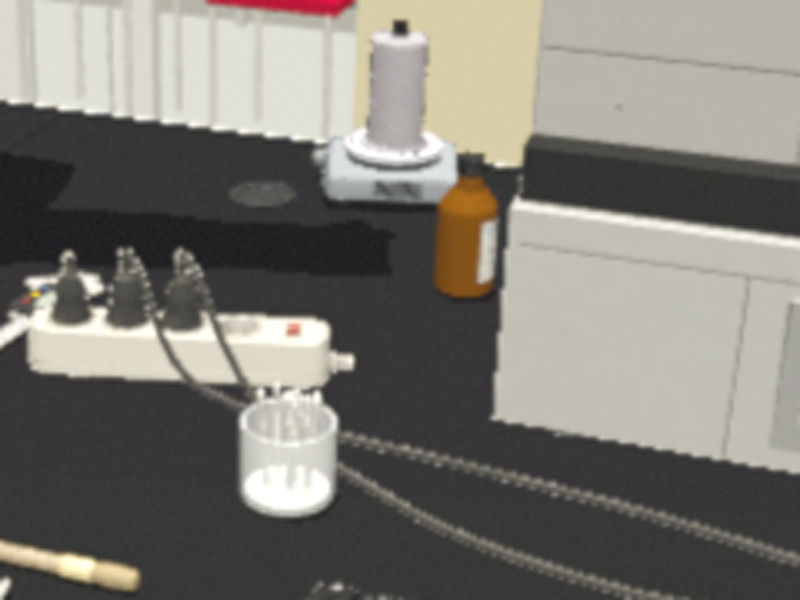

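View pics/top23.png

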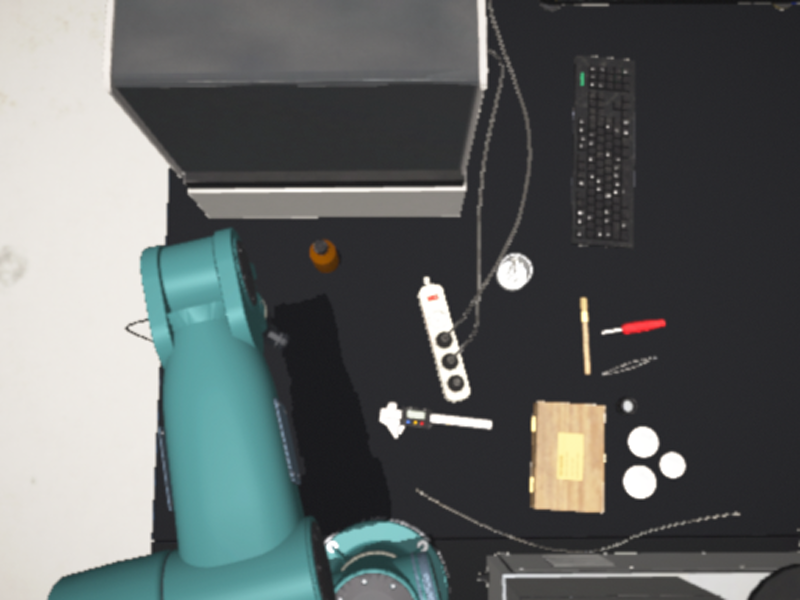

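```bash
python3 -c "
from h import *
C=(.5495,.3386)
overlay('w23',[(*C,.169,.03),(*C,.187,.01),(*C,.130,.0305),(*C,.102,.0305),(*C,.08,.0305),(.5481,.3381,.054,.052)],330,90,130,125,5,'w23_o')"
```

```text
(no output)
```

View pics/w23_o.png

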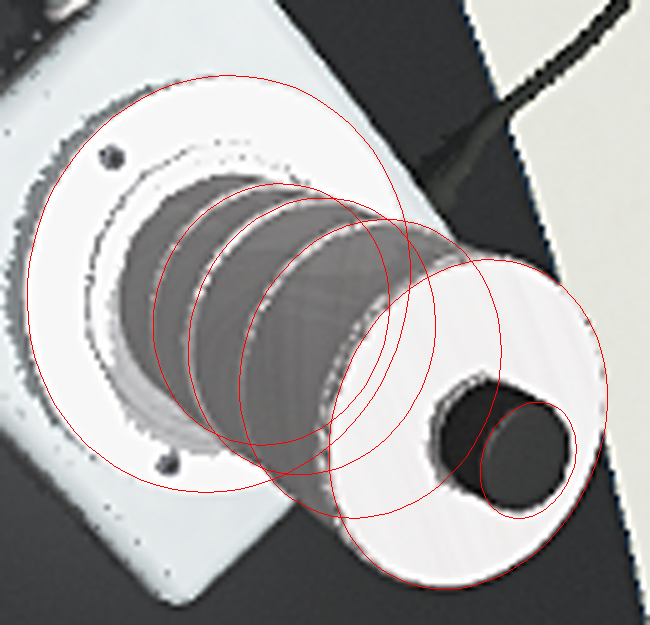

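All the seams and the lid lie where the seated heights predict, so I am handing the job in.

```bash
python3 -c "
from cell import arm
print(arm.sense()['t'], arm.sign_off())"
```

```text
the job is handed in; nothing more can be done
46.5 None
```

The sieve set is back together on the shaker: pan in the ring, then the fine, medium and coarse sieves, then the lid. The gripper has let go and is well clear. It took about 46.5 s of the 118 s, and the sign-off gave no verdict.

**Seating:** each piece met light resistance (2.5–17 N) within about 0.1 mm of the height expected for a full seat.

**Centring:** in the wrist camera, the rims of the pan and three sieves lay within about 1 mm of one another. The pan's rim lay about 1 mm from the seat centre. In the last picture the lid outline and the seams between the pieces matched the predicted positions. The knob outline was about 1 mm off, which is within the camera's calibration error.

**Bystanders:** the bottle, jar and brush appear at the same pixels in the top view as at the start. No force limit was approached.

**Disagreement:** the top camera's positions differed from the wrist camera's by about 2–4 mm. I used the wrist camera's for every grasp and placing.

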